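Load the bench press and start its screw in the nut

TASK

Push the loose suspension link across the press's base plate, big eye first, until the eye is fully home in the V-stop under the screw. Then start the press screw by its crank handle without cross-threading it: turn it backward (anticlockwise from above) until you feel it drop into the thread, and only then turn it forward (clockwise) about one full turn. Finish holding the crank handle in the gripper, the screw started; leave the bearing, the oil filter and the spanner where they are.

Things in the scene. Friction and masses are not known exactly. Their poses are not given: they have to be found in the camera images.
- press: small grey-green cast bench screw press, fixed to the bench. Origin: underside of its base plate (12 mm thick, x -60 to 125, y -60 to 235 mm), straight below the screw's axis; z up, x towards its column (x 62 to 117 mm), which carries an arm and a round boss (62 mm dia., z 80 to 120 mm) overhead. The screw stands in the boss, topped by a handwheel with a crank handle.
- press_axis (a point): point on the plate's top (12 mm above the bench) on the screw's axis: where the centre of the big eye belongs. Two smooth steel bars, 22 mm high on the plate, form a 70 degree V-stop round it, open towards the press's +y (mouth about 85 mm wide): an eye pushed in along -y slides down them and comes to rest against both, centred here.
- link: loose grey suspension link lying flat on the plate, 0.5 kg. Origin: underside of the big eye (44 mm dia., 28 mm high, with a sleeve 4 mm higher), at its centre; its y axis runs along the shank (20 mm wide, from 7 to 21 mm high) to the small eye (30 mm dia., 24 mm high) 120 mm away. It starts 60 to 90 mm short of its place, lying roughly along the press's y, the small eye outward.
- link_tail (a point): centre of the link's small eye, 14 mm above the link's underside: the end to push at, with one flat face behind it (held between two fingertips the link cannot swing into the V)
- spindle (a joint): turn of the press screw about the vertical axis, rad, counted over whole turns; grows forward (clockwise from above, tightening). Turning it takes about 0.05 N m. It starts between -0.4 and 0.4. At value q the crank handle lies 52 mm from the axis at direction (-cos q, sin q) in the press's x, y.
- nose (a joint): height of the screw, m, up positive. At the start its thread only rests on top of the nut's first thread, at 0.0035 to 0.0055. Turned backward it climbs slowly to 0.006 and, 0.6 to 2.3 rad from the start, drops 6 mm at once to about 0, into the mouth of the groove. Turned forward from there it goes down 6 mm a turn, to -0.006 after one turn, with about 1 mm of play.
- crank_handle: black upright handle on the handwheel, which revolves freely on its own pin: 18.5 mm dia., 52 mm tall. Origin: centre of its foot; on the wheel 52 mm from the screw's axis. The wheel's rim (130 mm dia. overall, 14 mm thick) is 10 mm below the handle's foot; nothing near the press stands higher than the handle.
- crank_mid (a point): point on the handle's axis 30 mm above its foot, the place to hold it; 229 mm above the bench when the screw's height is 0
- bearing: loose ball bearing, 52 mm dia., 15 mm high; origin at the centre of its underside. Leave alone
- oil_filter: loose white oil filter, 69 mm dia., 92 mm high; origin at the centre of its underside. Leave alone
- spanner_19: loose combination spanner, 230 mm long, 8 mm thick, lying flat; origin at the centre of its underside. Leave alone
- nut_top (a point): centre of the bronze nut's flange on top of the boss (54 mm dia., 128 mm above the bench), fixed. Its thread is right-handed, 6 mm a turn; where round the axis it begins differs from start to start and cannot be seen.
- nose_tip (a point): centre of the screw's lower end (19 mm dia.), 56.5 mm above the bench at height 0. Screw, wheel and handle together weigh 1.1 kg and fall by this weight alone: a light pinch on the handle (5 to 7 N) turns it and lets it slide down through the fingers; a hard one carries the screw, so that it cannot drop, unless the hand goes down with it.
Things that resemble listed ones, but are neither listed nor needed, are in the scene too. There is more than one size of the link; the one meant has the size given above.

How it is judged:
By the outcome, as a careful person would: the job done as asked, in the order asked, and still so for the second after the job is handed in, while the arm keeps its last pose, push and grip.
It also fails if it takes over 72 s, if anything falls off the work surface, if the arm or the gripper's body presses on something with over 40 N, if the wrist force passes 120 N, or if a joint passes its speed limit or range.

ROBOT

A 6-joint arm with a two-finger parallel gripper is mounted at the origin on a cart in front of the work surface, level with it; the furniture and walls round the work are solid. World frame = base frame: x ahead of the robot, y to its left, z up, the work surface at z = 0. Lengths are in m, angles in degrees, forces in N, time in s.
With the tool pointing down it reaches from about 0.4 to 0.825 m from the base axis. Payload 7 kg.
Tool frame: the origin (TCP) lies at the centre of the arm's flange, where the gripper is bolted on; the fingertips stand 173 mm ahead of it and the grasp point (between the pads) lies 155 mm ahead of it; z points along the fingers, y is the direction in which the jaws open and shut (so a half turn about z gives the same grasp; the last joint's range is limited). The gripper opens to 85 mm and grips with 20 to 120 N. Pads are 22 mm wide; open, the fingers measure 114 mm over their backs; the gripper's body (76 mm by 85 mm) begins 54 mm behind the grasp point. The pads swing forward as they close: fully open they stand 13 mm farther back than shut.
Start: joints at [82.111, 20.546, 0.682, 0, -70.136, -16.507], TCP at [0.279, 0.615, 0.405] pointing down, gripper open.
Joint ranges: [-176.03, 176.03], [-82.01, 121.73], [-58.28, 71.71], [-173.87, 95.51], [-174.79, -0.11], [-173.66, 173.66]. Speed limits (degrees/s): [136.94, 136.94, 172.46, 180, 180, 180].

INTERFACE

Orientations are given as [roll, pitch, yaw] about the fixed x, y, z axes, in that order (R = Rz(yaw) Ry(pitch) Rx(roll)).
In Python, from workcell import telemetry, snapshot, job gives the robot as it stands. The module is installed in compiled form; this text tells all that it offers.
- The arm moves only by the tool send_rows, never from a script. Its argument "rows" is a list of rows, each an object with "rotation": the turn, a rotation vector about the tool's x, y, z in degrees, a list of three; "travel": the shift along the tool's x, y, z in cm, a list of three; "gripper": the opening, from -1 (shut) to 1 (fully open), so that 0 is half open. A call has 1 to 12 rows; each row is the pose to reach, as a shift and turn from the pose commanded when the call began, along the tool's axes at that moment; what a row does not reach only later rows make up. A row lasts 1/10 s, in which the tool goes at most 50 mm and 8.59 degrees, less where a joint would pass 70% of its speed; a pose out of reach is approached as far as the arm can. A call with a gripper value outside its range is refused whole. The fingers move at their own pace and stop on an object; "force" is the grip in N (left out, the last holds). Time passes only in rows, so rows that repeat a pose let the fingers close. It gives the time, the measured TCP pose, the force and the opening at its end, in the units of the state.
- telemetry.get_state(): the state, without advancing time (a new reading comes with each control period).
- snapshot(name): name is "side" or "top" or "wrist"; returns a dict with "pixels" (420x560x3 uint8, red, green, blue), "fx", "fy", "cx", "cy" (pixels), "R" (3x3) and "t" (3): a world point X has camera coordinates R X + t. Camera axes: x right, y down, z forward; pixel columns grow to the right and rows downward; lengths in m; the calibration is good to about 2 mm. A picture is of the moment at which its call begins. There is no depth.
- job.close_job(): hands the job in, once; it reports no verdict.
The state is a dict: "time": time; "joints": joint angles; "joint_vel": joint speeds; "tau": joint torques, N m; "eef_pos": TCP position; "eef_rot": TCP orientation; "contact_force": force on the tool from outside, world axes, zero at the start; "torque": the same for the moment, N m; "grip_width": finger opening in m.
Only numpy, scipy, OpenCV 4.12 (cv2) and the standard library are available. Lean on these libraries where they do the work, as an engineer would, in place of code of your own. Each camera call takes 0.05 s, during which the arm holds its last target.

## Working session

There is one attempt and no reset: what is moved stays moved. The work goes in short steps, Python scripts to look and compute and a tool call to move; the robot and the scene stay as the last step left them, time stands still between calls to the robot, and variables do not carry over. Pictures are saved under pics/ and viewed, and the job is handed in when it is done.

Besides the shell and the picture viewer there is one more tool, called after ">>>" by a JSON object that holds its "api" and its "payload", one argument or row to a line. send_rows: Moves the arm, as the interface text tells. Its arguments: {"type":"object","properties":{"rows":{"type":"array"},"force":{"type":"number"}},"required":["rows"]}

```bash
mkdir -p pics; ls; python3 - <<'E'
from workcell import telemetry, snapshot, job
import cv2,json
print(telemetry.get_state())
for n in ("side","top","wrist"):
    s=snapshot(n); cv2.imwrite(f"pics/{n}0.png",s["pixels"][:,:,::-1]); print(n,s["fx"],s["cx"],s["cy"],s["R"],s["t"])
E
```

```text
pics
{'time': 0.0, 'joints': array([ 8.21116382e+01,  2.05913327e+01,  6.32639299e-01, -2.04768469e-02,
       -7.01342836e+01, -1.65056020e+01]), 'joint_vel': array([-0.14472871, -0.12181885,  0.0092519 , -0.05840361, -0.03386749,
        0.08135091]), 'tau': array([-1.21039604e-03, -5.83326709e+01,  2.93411189e+01,  6.93678528e+00,
       -6.08065689e-03,  1.12899693e-05]), 'eef_pos': array([0.27871366, 0.61455437, 0.40375485]), 'eef_rot': array([ 1.79905385e+02, -7.96208054e-03, -2.44009312e+01]), 'contact_force': array([ 0.36633185, -0.66729549,  0.61444945]), 'torque': array([ 0.03195642, -0.01805999, -0.01838923]), 'grip_width': 0.08532571617514888}
side 476.2006175025634 285.0192454209583 206.63740342250938 [[-0.96272976 -0.27046218  0.00127264]
 [-0.17040117  0.60288783 -0.77941626]
 [ 0.21003536 -0.75058408 -0.62650513]] [0.46505113 0.24700246 1.57653102]
top 458.6031501029253 283.0099003251602 221.52565052706214 [[-0.05370838 -0.99855123 -0.0032955 ]
 [-0.97655604  0.05321372 -0.20858238]
 [ 0.20845556 -0.00798438 -0.97799925]] [-0.03410022  0.49641367  1.58121927]
wrist 316.9417774905484 280.95970786871834 212.0215016332744 [[-0.41216714 -0.91110659  0.00174334]
 [-0.87877759  0.39804586  0.26326684]
 [-0.24055808  0.10697794 -0.96472148]] [ 0.67327145 -0.03433389  0.37818954]
```

View pics/side0.png

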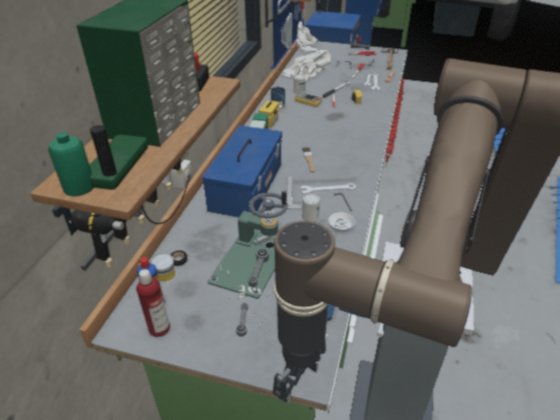

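View pics/top0.png

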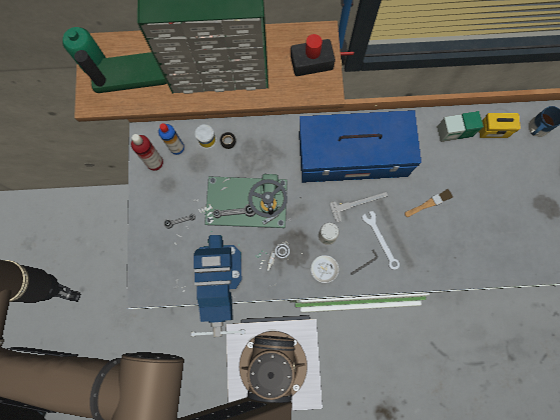

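View pics/wrist0.png

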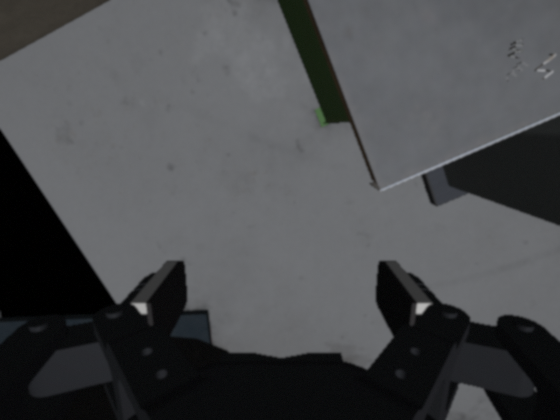

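```bash
python3 - <<'E'
import cv2
a=cv2.imread("pics/top0.png")[165:245,150:310]; cv2.imwrite("pics/top0c.png",cv2.resize(a,None,fx=5,fy=5,interpolation=cv2.INTER_CUBIC))
a=cv2.imread("pics/side0.png")[180:345,200:340]; cv2.imwrite("pics/side0c.png",cv2.resize(a,None,fx=3.6,fy=3.6,interpolation=cv2.INTER_CUBIC))
E
```

```text
(no output)
```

View pics/top0c.png

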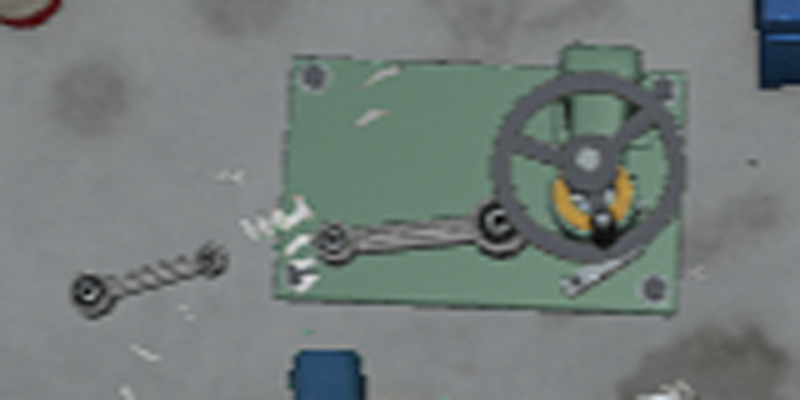

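View pics/side0c.png

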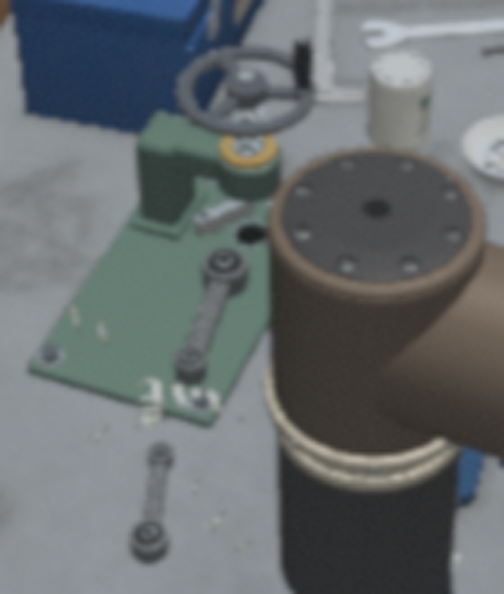

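```bash
cat > h.py <<'E'
from workcell import telemetry, snapshot, job
import numpy as np, cv2
from scipy.spatial.transform import Rotation as Rn
def ray(s,uv,z):
    d=np.array([(uv[0]-s["cx"])/s["fx"],(uv[1]-s["cy"])/s["fy"],1.]); R=np.array(s["R"]);t=np.array(s["t"])
    o=-R.T@t; w=R.T@d; return o+w*(z-o[2])/w[2]
def proj(s,X):
    c=np.array(s["R"])@np.array(X)+s["t"]; return np.array([s["fx"]*c[0]/c[2]+s["cx"],s["fy"]*c[1]/c[2]+s["cy"]])
E
python3 - <<'E'
from h import *
np.set_printoptions(precision=4,suppress=True)
s=snapshot("top")
f=lambda x,y,z:ray(s,(x/5+150-.4,y/5+165-.4),z)
C=[f(290,57,.012),f(277,298,.012),f(678,314,.012),f(686,70,.012)]
print(np.array(C))
P=np.array([[125,235],[-60,235],[-60,-60],[125,-60]])/1000.
A=np.array(C)[:,:2]; pc=P.mean(0);ac=A.mean(0)
H=(P-pc).T@(A-ac);U,S,V=np.linalg.svd(H);R=(U@V).T
if np.linalg.det(R)<0: print("refl")
o=ac-R@pc
yaw=np.degrees(np.arctan2(R[1,0],R[0,0]));print("origin",o,"yaw",yaw,"res",(A-(P@R.T+o))*1000)
print("wheel hub",f(589,158,.20),'handle top',f(603,205,.255), 'handle foot',f(604,238,.2))
T=f(335,243,.036);B=f(499,222,.044)
for n,X in (("tail",T),("big",B)): print(n,X,"press:",(R.T@(X[:2]-o))*1000)
print(np.linalg.norm((T-B)[:2]))
hp=R.T@(f(603,210,.255)[:2]-o); print(hp*1000)
E
```

```text
[[ 0.6913  0.2105  0.012 ]
 [ 0.508   0.2236  0.012 ]
 [ 0.4802 -0.068   0.012 ]
 [ 0.665  -0.0841  0.012 ]]
origin [ 0.546  -0.0138] yaw -5.0618694185709385 res [[ 0.0218  1.2653]
 [ 0.9973 -2.0057]
 [-0.7761  0.2565]
 [-0.243   0.4838]]
wheel hub [ 0.5497 -0.0132  0.2   ] handle top [ 0.5038 -0.0219  0.255 ] handle foot [ 0.4955 -0.0205  0.2   ]
tail [0.5411 0.177  0.036 ] press: [-21.7076 189.5926]
big [0.5483 0.0575 0.044 ] press: [-4.0188 71.1736]
0.1197328332895624
[-44.5627 -11.9267]
```

```bash
cat >> h.py <<'E'
O=np.array([0.546,-0.0138]); YAW=np.radians(-5.06)
RP=np.array([[np.cos(YAW),-np.sin(YAW)],[np.sin(YAW),np.cos(YAW)]])
def p2w(x,y): return O+RP@np.array([x,y])/1000.
def w2p(X): return RP.T@(np.array(X)[:2]-O)*1000
def go(pos,yaw):
    st=telemetry.get_state(); R0=Rn.from_euler('xyz',st["eef_rot"],degrees=True)
    tr=R0.inv().apply(np.array(pos)-st["eef_pos"])*100
    rot=(R0.inv()*Rn.from_euler('xyz',[180,0,yaw],degrees=True)).as_rotvec(degrees=True)
    print("travel",tr.round(3),"rot",rot.round(2),"dist mm",np.linalg.norm(tr)*10)
E
python3 - <<'E'
from h import *
s=snapshot("wrist");st=telemetry.get_state()
c=-np.array(s["R"]).T@s["t"]
R0=Rn.from_euler('xyz',st["eef_rot"],degrees=True)
print("cam in tool",R0.inv().apply(c-st["eef_pos"]))
go([0.5386,0.220,0.30],3.4)
E
```

```text
cam in tool [0.06577535 0.0008372  0.03129328]
travel [39.962 25.201 10.449] rot [  0.04   0.   -27.8 ] dist mm 483.8635736407536
```

>>> {"api": "send_rows", "payload": {
  "rows": [
    {"rotation": [0, 0, -3], "travel": [4, 2.5, 1], "gripper": -1},
    {"rotation": [0, 0, -6], "travel": [8, 5, 2], "gripper": -1},
    {"rotation": [0, 0, -9], "travel": [12, 7.5, 3], "gripper": -1},
    {"rotation": [0, 0, -12], "travel": [16, 10, 4], "gripper": -1},
    {"rotation": [0, 0, -15], "travel": [20, 12.5, 5], "gripper": -1},
    {"rotation": [0, 0, -18], "travel": [24, 15, 6], "gripper": -1},
    {"rotation": [0, 0, -21], "travel": [28, 17.5, 7], "gripper": -1},
    {"rotation": [0, 0, -24], "travel": [32, 20, 8], "gripper": -1},
    {"rotation": [0, 0, -27], "travel": [36, 22.5, 9], "gripper": -1},
    {"rotation": [0, 0, -27.8], "travel": [40, 25.2, 10.4], "gripper": -1},
    {"rotation": [0, 0, -27.8], "travel": [40, 25.2, 10.4], "gripper": -1},
    {"rotation": [0, 0, -27.8], "travel": [40, 25.2, 10.4], "gripper": -1}
  ],
  "force": 40
}}

```text
time: 1.45
eef_pos: [0.5395, 0.2187, 0.3002]
eef_rot: [180.0, 0.0, 3.2]
contact_force: [0.3, 0.0, 0.1]
grip_width: 0.0001
```

```bash
python3 - <<'E'
from h import *
s=snapshot("wrist");st=telemetry.get_state();print(st)
cv2.imwrite("pics/w1.png",s["pixels"][:,:,::-1])
go([0.5386,0.220,0.193],3.4)
s=snapshot("side");cv2.imwrite("pics/s1.png",s["pixels"][:,:,::-1])
E
```

```text
{'time': 1.5, 'joints': array([ 4.14064043e+01,  1.69638194e+01, -1.92055908e+01,  1.64443611e-03,
       -5.38275559e+01,  5.19233022e+01]), 'joint_vel': array([ 1.68991617, -0.59628135,  0.38235436,  0.06051331, -0.05438591,
        0.00289528]), 'tau': array([-1.27503376e+00, -4.85962200e+01,  2.47800851e+01,  5.89392409e+00,
       -2.26414885e-02,  5.80866449e-02]), 'eef_pos': array([0.53922487, 0.21977096, 0.30072333]), 'eef_rot': array([-1.79999174e+02, -3.20689299e-03,  3.33067700e+00]), 'contact_force': array([-0.37533177,  0.0536832 ,  0.37448342]), 'torque': array([ 0.02941829, -0.05144872,  0.00883402]), 'grip_width': 0.00017070338999963154}
travel [-0.062 -0.026 10.772] rot [-0.   -0.   -0.07] dist mm 107.72538089728792
```

View pics/w1.png

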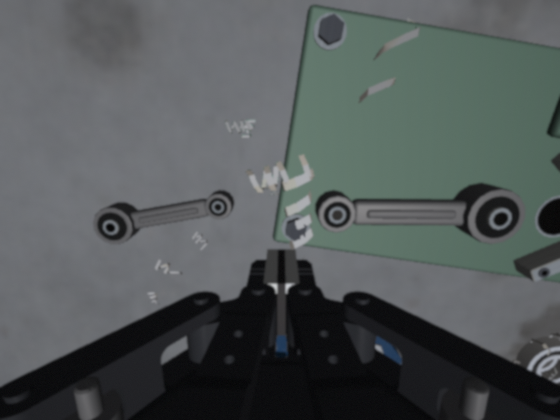

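View pics/s1.png

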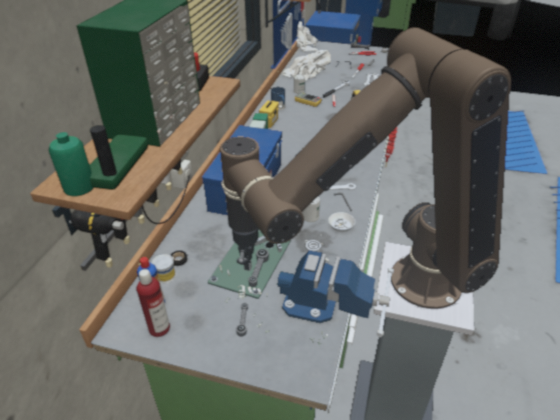

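```bash
python3 - <<'E'
from h import *
s=snapshot("wrist")
for n,uv,z in (("tail",(337.5,214),.036),("big",(498,216),.044),("hole",(555,216),.012),("c1",(310,8),.012),("c2",(275,241),.012)):
    X=ray(s,uv,z);print(n,X,w2p(X))
E
```

```text
tail [0.54179206 0.17688506 0.036     ] [-21.00975127 189.5708018 ]
big [0.54958651 0.05953782 0.044     ] [-2.89578308 73.36834001]
hole [ 0.54473058 -0.01197347  0.012     ] [-1.42557502  1.70744517]
c1 [0.68690239 0.20819914 0.012     ] [120.7731902  233.56142352]
c2 [0.50796631 0.22339047 0.012     ] [-58.805413   232.91158277]
```

>>> {"api": "send_rows", "payload": {
  "rows": [
    {"rotation": [0, 0, 0], "travel": [0.1, 0, 3], "gripper": -1},
    {"rotation": [0, 0, 0], "travel": [0.1, 0, 6], "gripper": -1},
    {"rotation": [0, 0, 0], "travel": [0.1, 0, 8.5], "gripper": -1},
    {"rotation": [0, 0, 0], "travel": [0.1, 0, 10], "gripper": -1},
    {"rotation": [0, 0, 0], "travel": [0.1, 0, 10.8], "gripper": -1},
    {"rotation": [0, 0, 0], "travel": [0.1, 0, 10.8], "gripper": -1}
  ]
}}

```text
time: 2.2
eef_pos: [0.5395, 0.221, 0.1921]
eef_rot: [180.0, 0.1, 3.5]
contact_force: [-0.8, -0.1, 0.4]
grip_width: 0.0002
```

```bash
python3 - <<'E'
from h import *
s=snapshot("wrist");st=telemetry.get_state();print(st["eef_pos"],st["contact_force"])
cv2.imwrite("pics/w2.png",s["pixels"][:,:,::-1])
E
```

```text
[0.53989218 0.22097747 0.19300168] [-0.08355027  0.55676069  1.40059528]
```

View pics/w2.png

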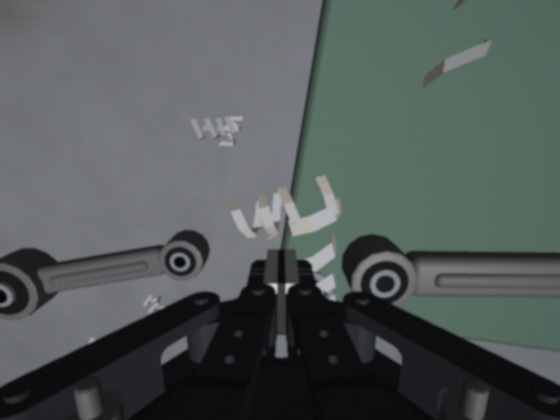

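>>> {"api": "send_rows", "payload": {
  "rows": [
    {"rotation": [0, 0, 0], "travel": [0, 0.6, 0], "gripper": -1},
    {"rotation": [0, 0, 0], "travel": [0, 1.1, 0], "gripper": -1},
    {"rotation": [0, 0, 0], "travel": [0, 1.4, 0], "gripper": -1},
    {"rotation": [0, 0, 0], "travel": [0, 1.7, 0], "gripper": -1},
    {"rotation": [0, 0, 0], "travel": [0, 2.0, 0], "gripper": -1},
    {"rotation": [0, 0, 0], "travel": [0, 2.3, 0], "gripper": -1},
    {"rotation": [0, 0, 0], "travel": [0, 2.6, 0], "gripper": -1},
    {"rotation": [0, 0, 0], "travel": [0, 2.9, 0], "gripper": -1},
    {"rotation": [0, 0, 0], "travel": [0, 3.2, 0], "gripper": -1},
    {"rotation": [0, 0, 0], "travel": [0, 3.5, 0], "gripper": -1},
    {"rotation": [0, 0, 0], "travel": [0, 3.8, 0], "gripper": -1},
    {"rotation": [0, 0, 0], "travel": [0, 4.0, 0], "gripper": -1}
  ]
}}

```text
time: 3.45
eef_pos: [0.543, 0.1807, 0.1933]
eef_rot: [-179.9, -0.1, 3.4]
contact_force: [-0.9, 4.9, 2.5]
grip_width: -0.0001
```

```bash
python3 - <<'E'
from h import *
s=snapshot("wrist");st=telemetry.get_state();print(st["eef_pos"],st["contact_force"])
cv2.imwrite("pics/w3.png",s["pixels"][:,:,::-1])
s=snapshot("top");a=s["pixels"][165:245,150:310,::-1]
cv2.imwrite("pics/t3.png",cv2.resize(a,None,fx=5,fy=5,interpolation=cv2.INTER_CUBIC))
E
```

```text
[0.5429668  0.18047231 0.19332108] [0.3178219  5.55298517 2.27071758]
```

View pics/w3.png

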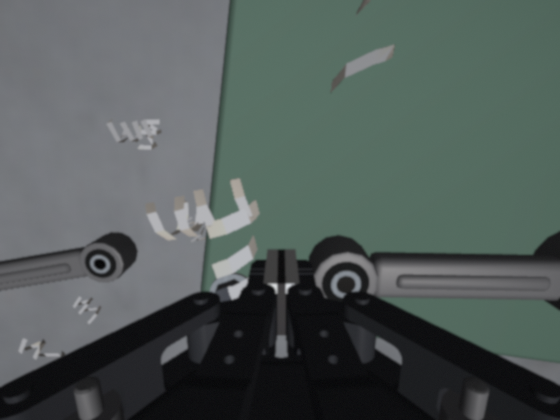

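View pics/t3.png

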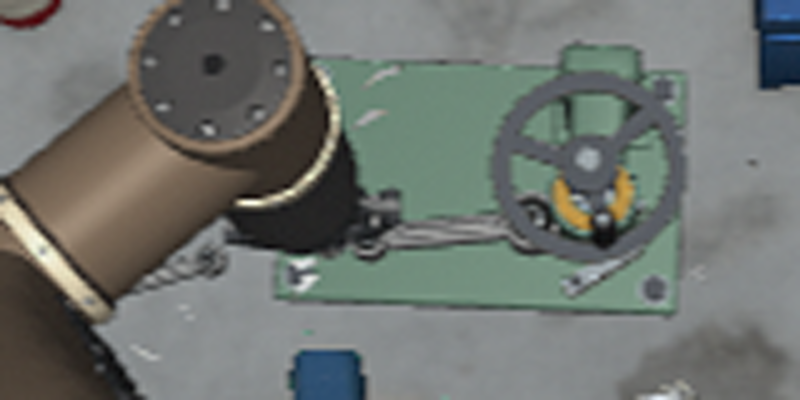

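```bash
python3 - <<'E'
from h import *
s=snapshot("wrist")
X=ray(s,(345,284),.036);print(X,w2p(X))
for x in ((500,255,.033-.0),(500,296,.033)): print(w2p(ray(s,x[:2],x[2])))
E
```

```text
[0.54323715 0.15213526 0.036     ] [-17.38739075 165.04490701]
[ 5.02583683 99.74489794]
[-14.28789736  93.17167171]
```

>>> {"api": "send_rows", "payload": {
  "rows": [
    {"rotation": [0, 0, 0], "travel": [0, 0.4, 0], "gripper": -1},
    {"rotation": [0, 0, 0], "travel": [0, 0.7, 0], "gripper": -1},
    {"rotation": [0, 0, 0], "travel": [0, 1.0, 0], "gripper": -1},
    {"rotation": [0, 0, 0], "travel": [0, 1.3, 0], "gripper": -1},
    {"rotation": [0, 0, 0], "travel": [0, 1.6, 0], "gripper": -1},
    {"rotation": [0, 0, 0], "travel": [0, 1.9, 0], "gripper": -1},
    {"rotation": [0, 0, 0], "travel": [0, 2.2, 0], "gripper": -1},
    {"rotation": [0, 0, 0], "travel": [0, 2.5, 0], "gripper": -1},
    {"rotation": [0, 0, 0], "travel": [0, 2.8, 0], "gripper": -1},
    {"rotation": [0, 0, 0], "travel": [0, 3.1, 0], "gripper": -1},
    {"rotation": [0, 0, 0], "travel": [0, 3.3, 0], "gripper": -1},
    {"rotation": [0, 0, 0], "travel": [0, 3.5, 0], "gripper": -1}
  ]
}}

```text
time: 4.8
eef_pos: [0.545, 0.1458, 0.1933]
eef_rot: [-179.9, -0.1, 3.4]
contact_force: [-0.7, 6.8, 3.6]
grip_width: -0.0004
```

```bash
python3 - <<'E'
from h import *
s=snapshot("wrist");st=telemetry.get_state();print(st["eef_pos"],st["contact_force"],w2p(st["eef_pos"]))
cv2.imwrite("pics/w4.png",s["pixels"][:,:,::-1])
E
```

```text
[0.54493705 0.14557435 0.19322591] [-0.52760298  5.53393102  3.02021065] [-15.1154561  158.65949837]
```

View pics/w4.png

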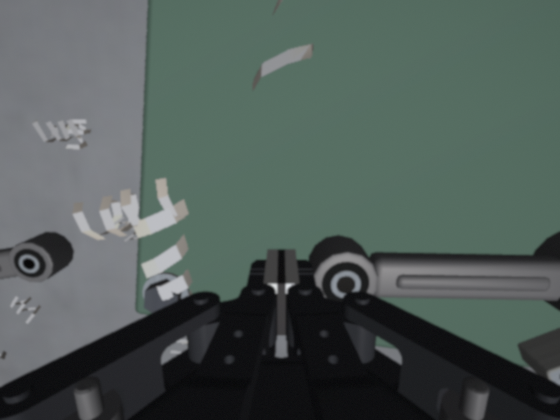

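>>> {"api": "send_rows", "payload": {
  "rows": [
    {"rotation": [0, 0, 0], "travel": [0, 0.2, 0], "gripper": -1},
    {"rotation": [0, 0, 0], "travel": [0, 0.4, 0], "gripper": -1},
    {"rotation": [0, 0, 0], "travel": [0, 0.6, 0], "gripper": -1},
    {"rotation": [0, 0, 0], "travel": [0, 0.8, 0], "gripper": -1},
    {"rotation": [0, 0, 0], "travel": [0, 0.9, 0], "gripper": -1},
    {"rotation": [0, 0, 0], "travel": [0, 1.0, 0], "gripper": -1}
  ]
}}

```text
time: 5.45
eef_pos: [0.5463, 0.1385, 0.1935]
eef_rot: [-179.7, -0.3, 3.5]
contact_force: [-2.7, 22.7, 0.2]
grip_width: 0.0002
```

>>> {"api": "send_rows", "payload": {
  "rows": [
    {"rotation": [0, 0, 0], "travel": [0, 0.1, 0], "gripper": -1},
    {"rotation": [0, 0, 0], "travel": [0, 0.2, 0], "gripper": -1},
    {"rotation": [0, 0, 0], "travel": [0, 0.3, 0], "gripper": -1}
  ]
}}

```text
time: 5.75
eef_pos: [0.5464, 0.1353, 0.1935]
eef_rot: [-179.7, -0.3, 3.5]
contact_force: [-1.8, 18.9, 0.5]
grip_width: -0.0002
```

```bash
python3 - <<'E'
from h import *
s=snapshot("wrist");st=telemetry.get_state();print(st["eef_pos"],st["contact_force"],w2p(st["eef_pos"]))
cv2.imwrite("pics/w5.png",s["pixels"][:,:,::-1])
E
```

```text
[0.54639793 0.13507506 0.19345329] [-1.37130104 17.63589325  0.74718586] [-12.73424123 148.32997743]
```

View pics/w5.png

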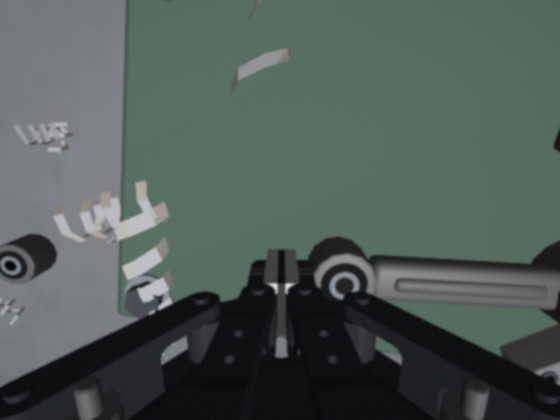

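>>> {"api": "send_rows", "payload": {
  "rows": [
    {"rotation": [0, 0, 0], "travel": [0, 0.1, 0], "gripper": -1},
    {"rotation": [0, 0, 0], "travel": [0, 0.2, 0], "gripper": -1},
    {"rotation": [0, 0, 0], "travel": [0, 0.2, 0], "gripper": -1}
  ]
}}

```text
time: 6.1
eef_pos: [0.5465, 0.1327, 0.1934]
eef_rot: [-179.8, -0.3, 3.5]
contact_force: [-0.9, 16.5, 1.6]
grip_width: -0.0002
```

>>> {"api": "send_rows", "payload": {
  "rows": [
    {"rotation": [0, 0, 0], "travel": [0, 0.1, 0], "gripper": -1},
    {"rotation": [0, 0, 0], "travel": [0, 0.2, 0], "gripper": -1},
    {"rotation": [0, 0, 0], "travel": [0, 0.2, 0], "gripper": -1}
  ]
}}

```text
time: 6.4
eef_pos: [0.5469, 0.1317, 0.1936]
eef_rot: [-179.7, -0.3, 3.5]
contact_force: [-1.2, 22.4, -1.4]
grip_width: -0.0
```

```bash
python3 - <<'E'
from h import *
s=snapshot("wrist");st=telemetry.get_state();print(st["eef_pos"],st["contact_force"],w2p(st["eef_pos"]))
cv2.imwrite("pics/w6.png",s["pixels"][:,:,::-1])
s=snapshot("side");a=s["pixels"][180:345,200:340,::-1]
cv2.imwrite("pics/s6.png",cv2.resize(a,None,fx=3.6,fy=3.6,interpolation=cv2.INTER_CUBIC))
s=snapshot("top");a=s["pixels"][165:245,200:310,::-1]
cv2.imwrite("pics/t6.png",cv2.resize(a,None,fx=7,fy=7,interpolation=cv2.INTER_CUBIC))
E
```

```text
[0.54695662 0.1316632  0.19355051] [-1.96803561 21.4222995  -0.90472539] [-11.87680138 144.98068626]
```

View pics/w6.png

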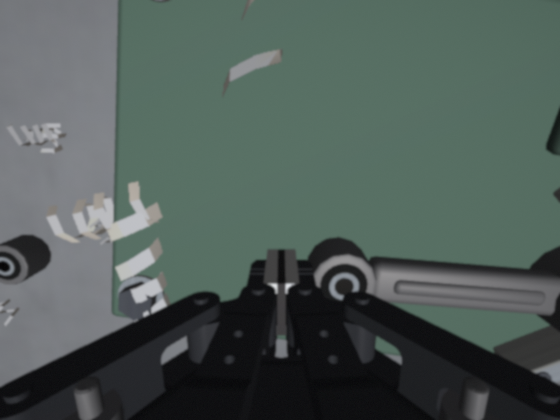

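View pics/s6.png

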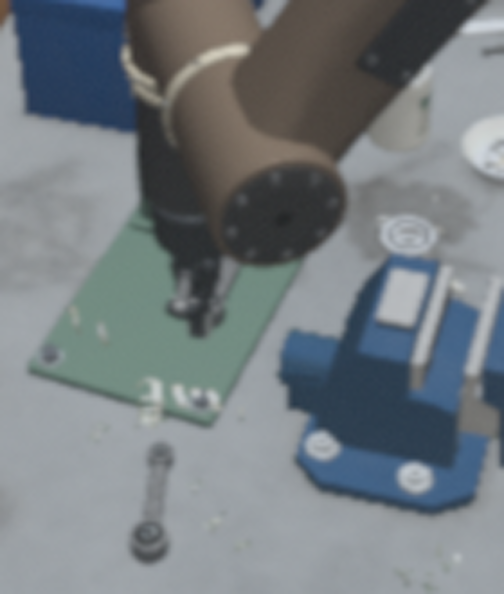

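View pics/t6.png

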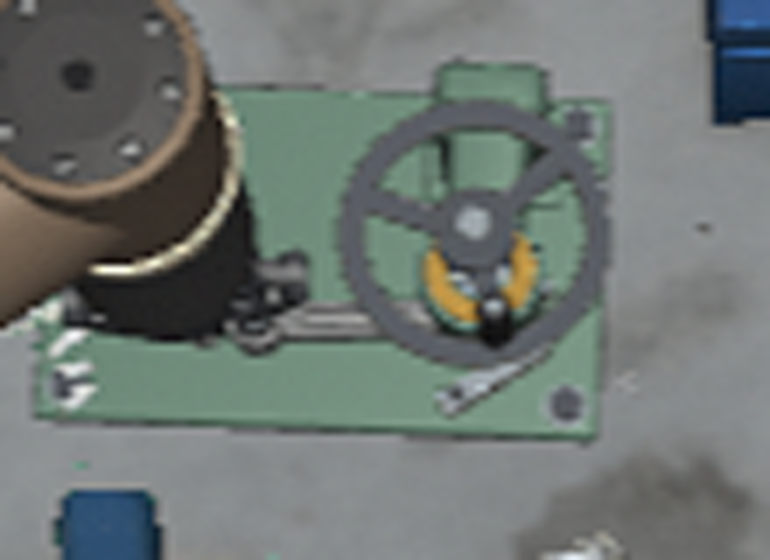

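>>> {"api": "send_rows", "payload": {
  "rows": [
    {"rotation": [0, 0, 0], "travel": [0, 0.1, 0], "gripper": -1},
    {"rotation": [0, 0, 0], "travel": [0, 0.1, 0], "gripper": -1}
  ]
}}

```text
time: 6.75
eef_pos: [0.5472, 0.1313, 0.1937]
eef_rot: [-179.6, -0.4, 3.5]
contact_force: [-2.2, 26.4, -0.8]
grip_width: -0.0006
```

```bash
python3 - <<'E'
from h import *
s=snapshot("wrist");st=telemetry.get_state();print(st["eef_pos"],st["contact_force"],w2p(st["eef_pos"]))
cv2.imwrite("pics/w7.png",s["pixels"][:,:,::-1])
T=w2p(ray(s,(344,287),.036))
a=w2p(ray(s,(540,263),.033));b=w2p(ray(s,(540,307),.033));m=(a+b)/2
print(T,m,T+(m-T)/np.linalg.norm(m-T)*120)
E
```

```text
[0.54721122 0.13135826 0.19370417] [-2.51375688 25.70567633 -0.8513316 ] [-11.59629608 144.69939207]
[ -9.74518428 117.47695293] [ 2.969655   29.71256827] [ 7.46015913 -1.28320941]
```

View pics/w7.png

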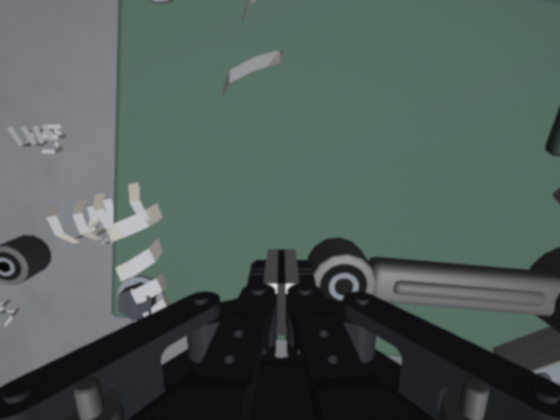

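>>> {"api": "send_rows", "payload": {
  "rows": [
    {"rotation": [0, 0, 0], "travel": [0, 0.1, 0], "gripper": -1},
    {"rotation": [0, 0, 0], "travel": [0, 0.1, 0], "gripper": -1}
  ]
}}

```text
time: 7.0
eef_pos: [0.5476, 0.131, 0.1939]
eef_rot: [-179.6, -0.5, 3.5]
contact_force: [-3.0, 28.5, -1.2]
grip_width: -0.0
```

>>> {"api": "send_rows", "payload": {
  "rows": [
    {"rotation": [0, 0, 0], "travel": [0, 0, 0], "gripper": -1},
    {"rotation": [0, 0, 0], "travel": [0, -1, 0], "gripper": -1},
    {"rotation": [0, 0, 0], "travel": [0, -2.5, 0], "gripper": -1},
    {"rotation": [0, 0, 0], "travel": [0, -4, -2], "gripper": -1},
    {"rotation": [0, 0, 0], "travel": [0, -4, -5], "gripper": -1},
    {"rotation": [0, 0, 0], "travel": [0, -4, -8], "gripper": -1},
    {"rotation": [0, 0, 0], "travel": [0, -4, -11], "gripper": -1},
    {"rotation": [0, 0, 0], "travel": [0, -4, -13], "gripper": -1},
    {"rotation": [0, 0, 0], "travel": [0, -4, -13], "gripper": -1}
  ]
}}

```text
time: 7.9
eef_pos: [0.5436, 0.1663, 0.3255]
eef_rot: [-179.9, -0.2, 3.4]
contact_force: [0.3, 1.1, -0.4]
grip_width: 0.0001
```

```bash
python3 - <<'E'
from h import *
s=snapshot("wrist");st=telemetry.get_state();print(st["eef_pos"],st["contact_force"],w2p(st["eef_pos"]))
cv2.imwrite("pics/w8.png",s["pixels"][:,:,::-1])
s=snapshot("side");a=s["pixels"][180:345,200:340,::-1]
cv2.imwrite("pics/s8.png",cv2.resize(a,None,fx=3.6,fy=3.6,interpolation=cv2.INTER_CUBIC))
E
```

```text
[0.5430891  0.16602278 0.32373805] [ 0.01788358 -0.11145202 -1.16097967] [-18.75973065 178.86525218]
```

View pics/w8.png

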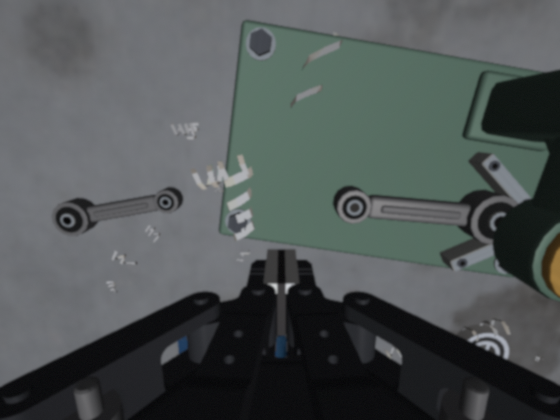

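View pics/s8.png

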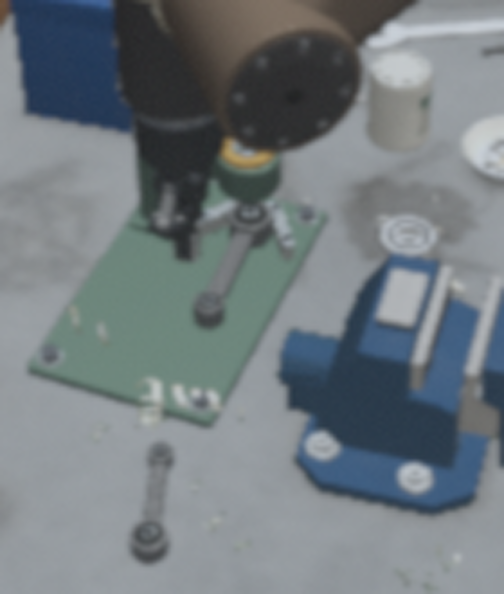

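```bash
python3 - <<'E'
from h import *
s=snapshot("wrist")
a=s["pixels"][140:280,320:560,::-1]
cv2.imwrite("pics/w8c.png",cv2.resize(a,None,fx=3.3,fy=3.3,interpolation=cv2.INTER_CUBIC))
print(w2p(ray(s,(353,206),.036)),w2p(ray(s,(496,219),.044)))
for z in (.012,.04,.044): print(proj(s,[*O,z]))
E
```

```text
[ -9.43309091 118.98996009] [-1.23192216  3.6487585 ]
[477.2738571  208.25678486]
[497.5584594  216.82751266]
[500.80289393 218.19836356]
```

View pics/w8c.png

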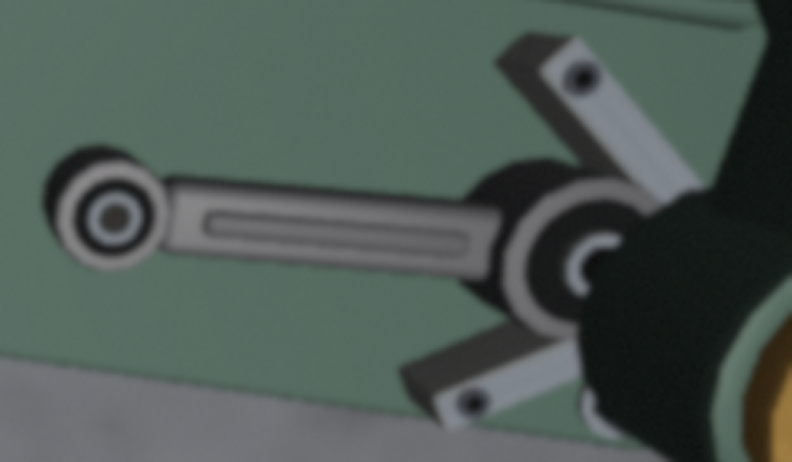

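```bash
python3 - <<'E'
from h import *
go([0.543,0.166,0.46],3.4)
go([0.47,0.05,0.46],3.4)
s=snapshot("top");a=s["pixels"][165:245,200:310,::-1]
cv2.imwrite("pics/t9.png",cv2.resize(a,None,fx=7,fy=7,interpolation=cv2.INTER_CUBIC))
E
```

```text
travel [ 1.1000e-02 -6.0000e-03 -1.3822e+01] rot [ 0.06  0.1  -0.02] dist mm 138.21714640553006
travel [ -7.96   11.143 -13.796] rot [ 0.06  0.1  -0.02] dist mm 194.38937584954994
```

>>> {"api": "send_rows", "payload": {
  "rows": [
    {"rotation": [0, 0, 0], "travel": [0, 0, -3], "gripper": 0.5},
    {"rotation": [0, 0, 0], "travel": [0, 0, -7], "gripper": 0.5},
    {"rotation": [0, 0, 0], "travel": [0, 0, -11], "gripper": 0.5},
    {"rotation": [0, 0, 0], "travel": [-1.5, 2, -13.6], "gripper": 0.5},
    {"rotation": [0, 0, 0], "travel": [-3.5, 5, -13.6], "gripper": 0.5},
    {"rotation": [0, 0, 0], "travel": [-5.5, 8, -13.6], "gripper": 0.5},
    {"rotation": [0, 0, 0], "travel": [-7.5, 11, -13.6], "gripper": 0.5},
    {"rotation": [0, 0, 0], "travel": [-8, 12, -13.6], "gripper": 0.5},
    {"rotation": [0, 0, 0], "travel": [-8, 12, -13.6], "gripper": 0.5}
  ]
}}

```text
time: 9.0
eef_pos: [0.4698, 0.0404, 0.4582]
eef_rot: [180.0, 0.0, 3.3]
contact_force: [0.7, -0.4, -0.4]
grip_width: 0.064
```

```bash
python3 - <<'E'
from h import *
s=snapshot("wrist");st=telemetry.get_state();print(st["eef_pos"],st["joints"],st["grip_width"])
cv2.imwrite("pics/w10.png",s["pixels"][:,:,::-1])
E
```

```text
[0.47045723 0.04125866 0.45824908] [ 2.89734367e+01 -9.09757163e-01 -1.87683640e+01 -1.05521034e-03
 -7.21833046e+01  6.43611939e+01] 0.06400822067384514
```

View pics/w10.png

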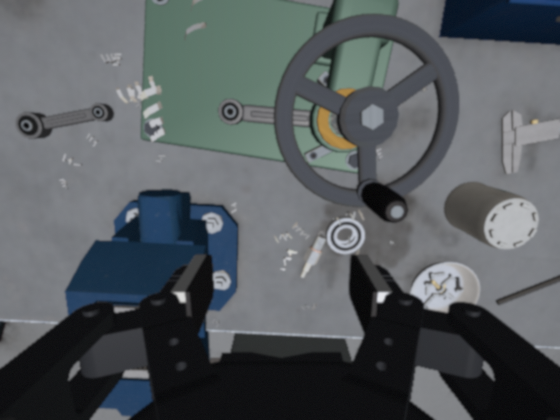

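View pics/t9.png

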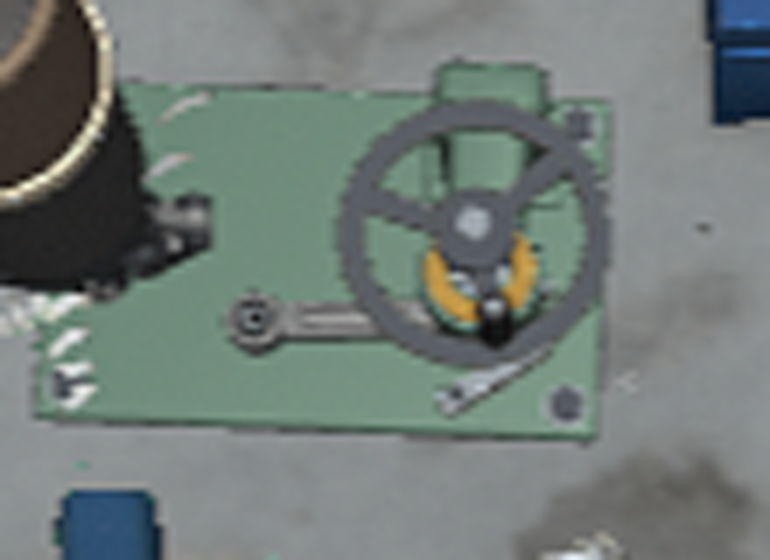

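```bash
cat >> h.py <<'E'
def tri(obs):
    A=np.zeros((3,3));b=np.zeros(3)
    for s,uv in obs:
        d=np.array([(uv[0]-s["cx"])/s["fx"],(uv[1]-s["cy"])/s["fy"],1.]); R=np.array(s["R"]);o=-R.T@s["t"]; w=R.T@d;w/=np.linalg.norm(w)
        M=np.eye(3)-np.outer(w,w);A+=M;b+=M@o
    return np.linalg.solve(A,b)
E
python3 - <<'E'
from h import *
w=snapshot("wrist");t=snapshot("top")
X=tri([(w,(396,211)),(t,(270.1,208.3))]);print("handle top",X,w2p(X))
for z in (.253,.256):
  print(z,w2p(ray(w,(396,211),z)),w2p(ray(t,(270.1,208.3),z)))
print("wheel by wrist",w2p(ray(w,(367,111),.19)), "hub top",w2p(ray(w,(372,117),.205)))
g=w["pixels"][:,:,::-1]
cv2.imwrite("pics/w10c.png",cv2.resize(g[0:240,260:480],None,fx=2.5,fy=2.5))
E
```

```text
handle top [ 0.4941661  -0.02121957  0.25875003] [-50.97749883 -11.96234482]
0.253 [-52.2091938  -14.32439107] [-49.5717093  -11.74001429]
0.256 [-51.57234584 -13.08547974] [-50.29883595 -11.86200658]
wheel by wrist [ 3.43646558 -1.98474332] hub top [-1.01219306 -2.37677627]
```

View pics/w10c.png

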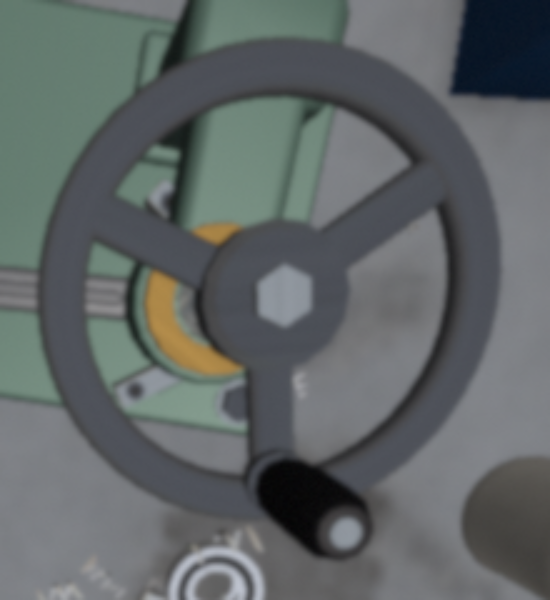

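```bash
python3 - <<'E'
from h import *
print(p2w(-50.7,-12.2))
go([*p2w(-50.7,-12.2),0.45],3.4)
go([*p2w(-50.7,-12.2),0.389],3.4)
E
```

```text
[ 0.49442156 -0.02148077]
travel [1.96  6.489 0.818] rot [0.03 0.05 0.  ] dist mm 68.27651746021468
travel [1.965 6.486 6.918] rot [0.03 0.05 0.  ] dist mm 96.84361931720665
```

>>> {"api": "send_rows", "payload": {
  "rows": [
    {"rotation": [0, 0, 0], "travel": [1, 3, 0], "gripper": 0.2},
    {"rotation": [0, 0, 0], "travel": [2, 6.5, 0], "gripper": 0.2},
    {"rotation": [0, 0, 0], "travel": [2, 6.5, 0], "gripper": 0.2},
    {"rotation": [0, 0, 0], "travel": [2, 6.5, 0], "gripper": 0.2}
  ]
}}

```text
time: 9.55
eef_pos: [0.4951, -0.022, 0.4578]
eef_rot: [180.0, 0.1, 3.3]
contact_force: [0.5, 0.7, 0.5]
grip_width: 0.0511
```

```bash
python3 - <<'E'
from h import *
s=snapshot("wrist");st=telemetry.get_state();print(st["eef_pos"],st["grip_width"])
cv2.imwrite("pics/w11.png",s["pixels"][:,:,::-1])
go([*p2w(-50.7,-12.2),0.389],3.4)
E
```

```text
[ 0.49484087 -0.02156426  0.45803029] 0.0510266030533138
travel [-0.032 -0.013  6.903] rot [ 0.01  0.08 -0.02] dist mm 69.03161114674265
```

View pics/w11.png

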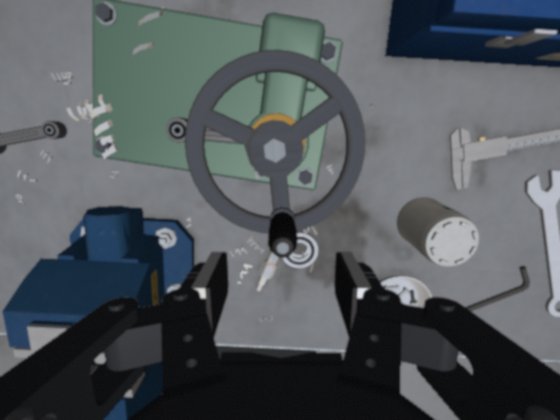

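```bash
python3 - <<'E'
from h import *
w=snapshot("wrist")
print(ray(w,(283,245),.2565),w2p(ray(w,(283,245),.2565)), "hub",w2p(ray(w,(274.5,150),.20)),w2p(ray(w,(275,142),.19)))
E
```

```text
[ 0.49403279 -0.02321103  0.2565    ] [-50.93464861 -13.95780407] hub [-2.93524923 -1.05417483] [ 2.03992039 -0.51799134]
```

>>> {"api": "send_rows", "payload": {
  "rows": [
    {"rotation": [0, 0, 0], "travel": [0, 0, 2], "gripper": 0.2},
    {"rotation": [0, 0, 0], "travel": [0, 0, 4], "gripper": 0.2},
    {"rotation": [0, 0, 0], "travel": [0, 0, 5.5], "gripper": 0.2},
    {"rotation": [0, 0, 0], "travel": [0, 0, 6.5], "gripper": 0.2},
    {"rotation": [0, 0, 0], "travel": [0, 0, 6.9], "gripper": 0.2},
    {"rotation": [0, 0, 0], "travel": [0, 0, 6.9], "gripper": 0.2}
  ]
}}

```text
time: 10.25
eef_pos: [0.4944, -0.0216, 0.3896]
eef_rot: [180.0, 0.0, 3.4]
contact_force: [-0.1, 0.2, 0.1]
grip_width: 0.0515
```

>>> {"api": "send_rows", "payload": {
  "rows": [
    {"rotation": [0, 0, 0], "travel": [0, 0, 0], "gripper": -0.4},
    {"rotation": [0, 0, 0], "travel": [0, 0, 0], "gripper": -0.5},
    {"rotation": [0, 0, 0], "travel": [0, 0, 0], "gripper": -0.6},
    {"rotation": [0, 0, 0], "travel": [0, 0, 0], "gripper": -0.7},
    {"rotation": [0, 0, 0], "travel": [0, 0, 0], "gripper": -0.7},
    {"rotation": [0, 0, 0], "travel": [0, 0, 0], "gripper": -0.7}
  ],
  "force": 6
}}

```text
time: 10.85
eef_pos: [0.4944, -0.0222, 0.3902]
eef_rot: [180.0, -0.0, 3.4]
contact_force: [-2.1, -0.7, 5.7]
grip_width: 0.0181
```

```bash
python3 - <<'E'
from h import *
w=snapshot("wrist");st=telemetry.get_state();print(st["eef_pos"],st["contact_force"],st["torque"],st["grip_width"])
cv2.imwrite("pics/w12.png",w["pixels"][:,:,::-1])
E
```

```text
[ 0.49441149 -0.02217019  0.39025691] [-1.63609982 -0.19978317  5.61037744] [-0.00569594  0.48132192 -0.05583764] 0.01781207456993346
```

View pics/w12.png

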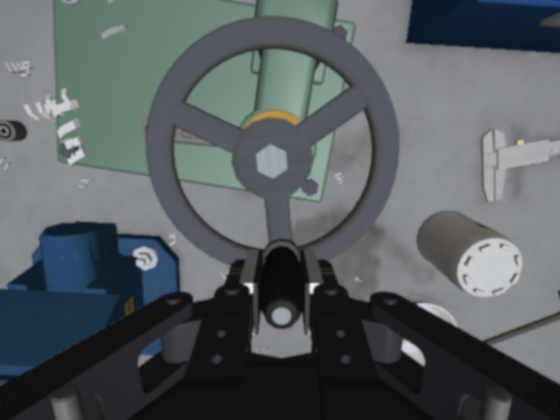

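```bash
cat >> h.py <<'E'
def arc(q0,q1,n,r=52.,yaw=3.4,dx=0,dy=0):
    """tool-axis shift (cm) from q0 to q1 at fixed yaw"""
    d=lambda q:RP@np.array([-np.cos(q),np.sin(q)])*r
    y=np.radians(yaw); tx=np.array([np.cos(y),np.sin(y)]);ty=np.array([np.sin(y),-np.cos(y)])
    for q in np.linspace(q0,q1,n+1)[1:]:
        v=(d(q)-d(q0))/10+np.array([dx,dy])*0
        print(round(q,3),"[%.2f, %.2f]"%(v@tx,v@ty))
E
python3 - <<'E'
from h import *
print(w2p([.4944,-.0216]),w2p([.4944,-.0222]))
arc(-.245,-.645,8)
E
```

```text
[-50.71095726 -12.32066611] [-50.65803792 -12.91832784]
-0.295 [0.03, 0.26]
-0.345 [0.08, 0.51]
-0.395 [0.13, 0.77]
-0.445 [0.20, 1.02]
-0.495 [0.29, 1.26]
-0.545 [0.38, 1.51]
-0.595 [0.49, 1.74]
-0.645 [0.61, 1.98]
```

>>> {"api": "send_rows", "payload": {
  "rows": [
    {"rotation": [0, 0, 0], "travel": [0.03, 0.26, 0], "gripper": -0.7},
    {"rotation": [0, 0, 0], "travel": [0.08, 0.51, 0], "gripper": -0.7},
    {"rotation": [0, 0, 0], "travel": [0.13, 0.77, 0], "gripper": -0.7},
    {"rotation": [0, 0, 0], "travel": [0.2, 1.02, 0], "gripper": -0.7},
    {"rotation": [0, 0, 0], "travel": [0.29, 1.26, 0], "gripper": -0.7},
    {"rotation": [0, 0, 0], "travel": [0.38, 1.5, 0], "gripper": -0.7},
    {"rotation": [0, 0, 0], "travel": [0.49, 1.74, 0], "gripper": -0.7},
    {"rotation": [0, 0, 0], "travel": [0.61, 1.98, 0], "gripper": -0.7}
  ]
}}

```text
time: 11.7
eef_pos: [0.5014, -0.0412, 0.3902]
eef_rot: [-179.9, -0.0, 3.4]
contact_force: [-3.2, 2.9, 7.2]
grip_width: 0.0179
```

```bash
cat >> h.py <<'E'
def look(name):
    w=snapshot("wrist");st=telemetry.get_state();p=w2p(st["eef_pos"])
    print(st["time"],st["eef_pos"],p,"r",np.hypot(*p),"q",np.arctan2(p[1],-p[0]),"F",st["contact_force"].round(1),"M",st["torque"].round(2),st["grip_width"])
    cv2.imwrite(f"pics/{name}.png",w["pixels"][:,:,::-1]); return w
E
python3 - <<'E'
from h import *
look("w13"); arc(-.645,-1.045,8)
E
```

```text
11.75 [ 0.50161282 -0.0414444   0.39020296] [-41.77599408 -31.45156454] r 52.291821471528394 q -0.6453303668692861 F [-2.6  1.4  7.9] M [1.38 1.25 0.02] 0.017771643986381175
-0.695 [0.13, 0.23]
-0.745 [0.27, 0.44]
-0.795 [0.42, 0.66]
-0.845 [0.58, 0.86]
-0.895 [0.76, 1.05]
-0.945 [0.94, 1.24]
-0.995 [1.13, 1.42]
-1.045 [1.33, 1.58]
```

View pics/w13.png

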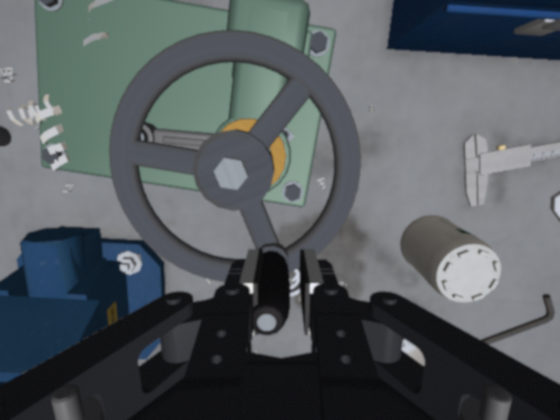

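```bash
python3 - <<'E'
import cv2,numpy as np
a=cv2.imread("pics/w12.png")[200:350,210:350];b=cv2.imread("pics/w13.png")[200:350,210:350]
cv2.imwrite("pics/cmp.png",cv2.resize(np.hstack([a,b]),None,fx=2.8,fy=2.8,interpolation=cv2.INTER_CUBIC))
E
```

```text
(no output)
```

View pics/cmp.png

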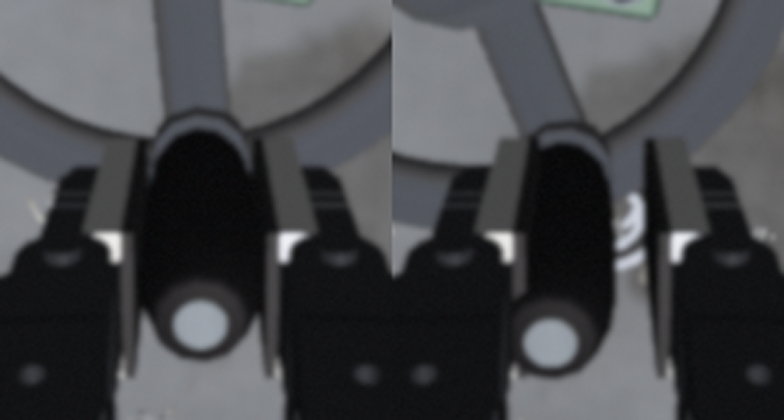

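```bash
python3 - <<'E'
from h import *
w=snapshot("wrist");st=telemetry.get_state()
for z in (.2555,.258):
  X=ray(w,(266.4,322),z);p=w2p(X);print(p,np.hypot(*p),np.arctan2(p[1],-p[0]))
print(w2p(st["eef_pos"]))
# hub hexagon
print("hub",w2p(ray(w,(231,174),.205)))
t=snapshot("top");a=t["pixels"][165:245,200:310,::-1]
cv2.imwrite("pics/t13.png",cv2.resize(a,None,fx=7,fy=7,interpolation=cv2.INTER_CUBIC))
t=snapshot("side");a=t["pixels"][120:300,200:360,::-1]
cv2.imwrite("pics/s13.png",cv2.resize(a,None,fx=3.3,fy=3.3,interpolation=cv2.INTER_CUBIC))
E
```

```text
[-47.84563409 -27.07240699] 54.97381123611521 -0.5149140792482595
[-46.1331554  -26.94957433] 53.427966308825816 -0.5286979677733856
[-41.83997119 -31.40653027]
hub [-3.09216661 -1.22269217]
```

View pics/s13.png

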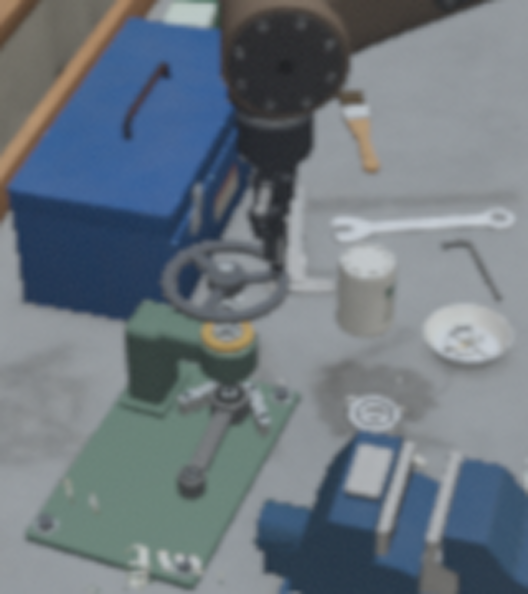

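View pics/t13.png

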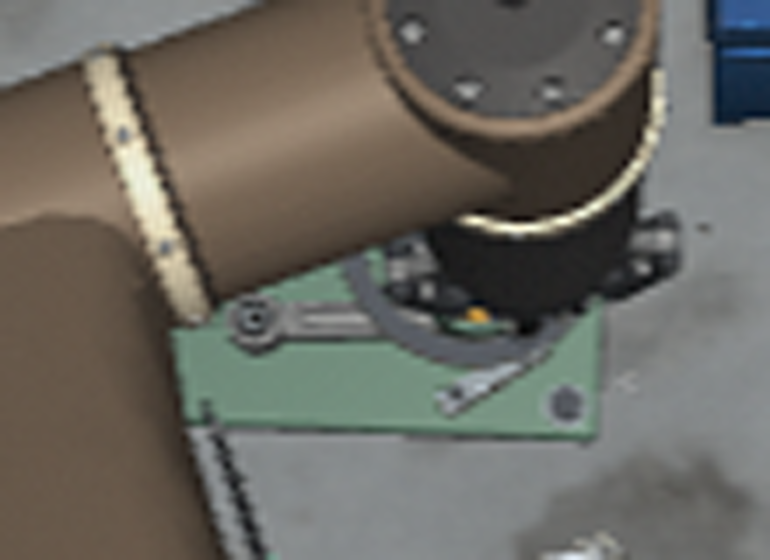

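```bash
python3 - <<'E'
from h import *
look("w14")
E
```

```text
11.95 [ 0.50148324 -0.04129524  0.3901858 ] [-41.91822054 -31.31441576] r 52.32332030221423 q -0.6416013866299407 F [-3.5  2.5  8. ] M [ 1.34  1.29 -0.03] 0.01828917788144357
```

>>> {"api": "send_rows", "payload": {
  "rows": [
    {"rotation": [0, 0, 0], "travel": [0, 0, 0], "gripper": -0.4},
    {"rotation": [0, 0, 0], "travel": [0, 0, 0], "gripper": -0.2},
    {"rotation": [0, 0, 0], "travel": [0, 0, 0], "gripper": -0.2}
  ]
}}

```text
time: 12.25
eef_pos: [0.5015, -0.0415, 0.3894]
eef_rot: [180.0, 0.0, 3.4]
contact_force: [-0.4, 0.4, -0.1]
grip_width: 0.0341
```

```bash
python3 - <<'E'
from h import *
look("w15")
import cv2
a=cv2.imread("pics/w14.png")[200:350,210:350];b=cv2.imread("pics/w15.png")[200:350,210:350]
cv2.imwrite("pics/cmp2.png",cv2.resize(np.hstack([a,b]),None,fx=2.8,fy=2.8,interpolation=cv2.INTER_CUBIC))
E
```

```text
12.3 [ 0.50153658 -0.0415304   0.38941249] [-41.84434822 -31.54396008] r 52.40201232107013 q -0.6459544355456608 F [ 0.1  0.3 -0.2] M [ 0.08 -0.02  0.05] 0.0339096309279295
```

View pics/cmp2.png

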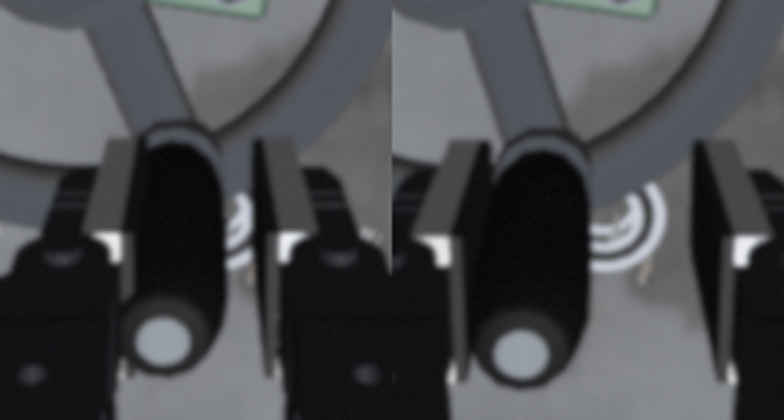

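```bash
python3 - <<'E'
from h import *
w=snapshot("wrist");st=telemetry.get_state()
y=np.radians(3.4);tx=np.array([np.cos(y),np.sin(y)]);ty=np.array([np.sin(y),-np.cos(y)])
for z in (.2545,.2565):
  X=ray(w,(256,326.8),z);p=w2p(X);d=X[:2]-st["eef_pos"][:2];print(p,np.hypot(*p),np.arctan2(p[1],-p[0]),"tool",d@tx*1e3,d@ty*1e3)
# in w12 same calc, using relative camera
for z in (.2545,.2565):
  X=ray(w,(281.4,316),z);d=X[:2]-st["eef_pos"][:2];print("w12 tool",d@tx*1e3,d@ty*1e3)
E
```

```text
[-50.78939845 -23.71931941] 56.055054260052366 -0.43691168272483955 tool -7.701016757642743 -9.045560503808757
[-49.36648108 -23.68767852] 54.75541587429796 -0.4473844324240403 tool -6.28892744394922 -8.867519053342651
w12 tool -3.0625586378912484 0.5139277625184737
w12 tool -1.739912335645918 0.5076343766295864
```

>>> {"api": "send_rows", "payload": {
  "rows": [
    {"rotation": [0, 0, 0], "travel": [-0.2, -0.5, 0], "gripper": 0},
    {"rotation": [0, 0, -8], "travel": [-0.4, -1.0, 0], "gripper": 0},
    {"rotation": [0, 0, -16], "travel": [-0.4, -1.05, 0], "gripper": 0},
    {"rotation": [0, 0, -16], "travel": [-0.4, -1.05, 0], "gripper": 0}
  ]
}}

```text
time: 12.75
eef_pos: [0.4968, -0.0309, 0.3897]
eef_rot: [180.0, -0.0, 19.5]
contact_force: [0.3, -0.6, -0.6]
grip_width: 0.043
```

```bash
python3 - <<'E'
from h import *
w=look("w16")
print(telemetry.get_state()["joints"])
E
```

```text
12.8 [ 0.49685058 -0.03104917  0.38970547] [-47.43652174 -21.51687124] r 52.08838010897478 q -0.42583779504390484 F [0.1 0.1 0. ] M [ 0.01 -0.01  0.02] 0.042689093144874395
[ 1.90859084e+01  4.34721637e+00 -2.24585982e+01  1.70285860e-03
 -6.31941686e+01  9.01631870e+01]
```

View pics/w16.png

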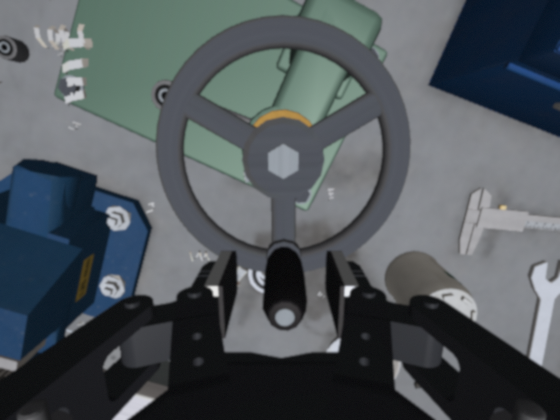

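>>> {"api": "send_rows", "payload": {
  "rows": [
    {"rotation": [0, 0, 0], "travel": [0, 0.1, 0], "gripper": -0.4},
    {"rotation": [0, 0, 0], "travel": [0, 0.1, 0], "gripper": -0.5},
    {"rotation": [0, 0, 0], "travel": [0, 0.1, 0], "gripper": -0.52},
    {"rotation": [0, 0, 0], "travel": [0, 0.1, 0], "gripper": -0.52},
    {"rotation": [0, 0, -2.9], "travel": [0.01, 0.26, 0], "gripper": -0.52},
    {"rotation": [0, 0, -5.7], "travel": [0.03, 0.52, 0], "gripper": -0.52},
    {"rotation": [0, 0, -8.6], "travel": [0.06, 0.78, 0], "gripper": -0.52},
    {"rotation": [0, 0, -11.5], "travel": [0.1, 1.03, 0], "gripper": -0.52},
    {"rotation": [0, 0, -14.3], "travel": [0.16, 1.29, 0], "gripper": -0.52}
  ]
}}

```text
time: 13.7
eef_pos: [0.5027, -0.0428, 0.3897]
eef_rot: [-180.0, -0.0, 33.8]
contact_force: [-2.3, 2.4, 1.4]
grip_width: 0.0205
```

```bash
python3 - <<'E'
from h import *
w=look("w17")
E
```

```text
13.75 [ 0.50286749 -0.04301414  0.38972312] [-40.38776032 -32.90453308] r 52.09490839453744 q -0.6836496027934702 F [0.1 1.  1.3] M [0.41 0.31 0.01] 0.02047209976206483
```

View pics/w17.png

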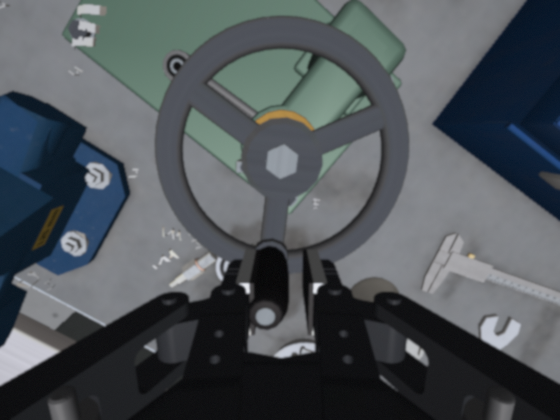

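>>> {"api": "send_rows", "payload": {
  "rows": [
    {"rotation": [0, 0, -2.9], "travel": [0.01, 0.26, 0], "gripper": -0.52},
    {"rotation": [0, 0, -5.7], "travel": [0.03, 0.52, 0], "gripper": -0.52},
    {"rotation": [0, 0, -8.6], "travel": [0.06, 0.78, 0], "gripper": -0.52},
    {"rotation": [0, 0, -11.5], "travel": [0.1, 1.03, 0], "gripper": -0.52}
  ]
}}

```text
time: 14.15
eef_pos: [0.509, -0.0508, 0.3896]
eef_rot: [-179.9, 0.0, 45.2]
contact_force: [-2.1, 1.8, 1.9]
grip_width: 0.0206
```

```bash
python3 - <<'E'
from h import *
w=look("w18")
E
```

```text
14.2 [ 0.5092313  -0.05095276  0.38957978] [-33.34857571 -40.25093369] r 52.271073878940065 q -0.8789073227473879 F [-2.2  1.   2.1] M [ 0.58  0.77 -0.  ] 0.02034186109208428
```

View pics/w18.png

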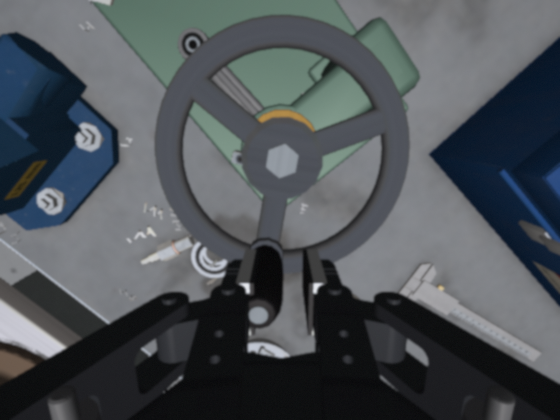

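```bash
python3 - <<'E'
import cv2,numpy as np
L=[cv2.imread(f"pics/{n}.png")[225:345,225:340] for n in ("w12","w17","w18")]
cv2.imwrite("pics/cmp3.png",cv2.resize(np.hstack(L),None,fx=2.3,fy=2.3,interpolation=cv2.INTER_CUBIC))
E
```

```text
(no output)
```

View pics/cmp3.png

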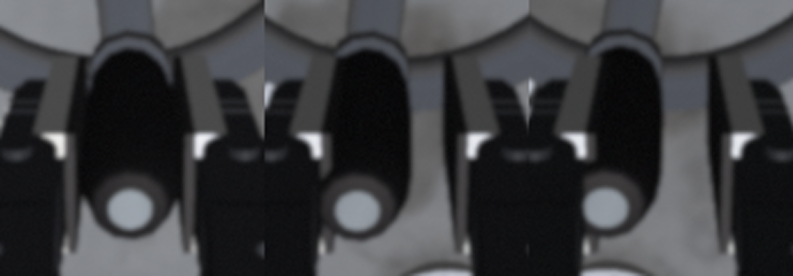

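>>> {"api": "send_rows", "payload": {
  "rows": [
    {"rotation": [0, 0, 0], "travel": [0, 0, 0], "gripper": -0.2},
    {"rotation": [0, 0, 0], "travel": [0, 0, 0], "gripper": 0.0},
    {"rotation": [0, 0, 0], "travel": [0, 0, 0], "gripper": 0.0}
  ]
}}

```text
time: 14.5
eef_pos: [0.5093, -0.0509, 0.3897]
eef_rot: [180.0, -0.0, 45.1]
contact_force: [-0.7, 0.1, 0.0]
grip_width: 0.0427
```

```bash
python3 - <<'E'
from h import *
w=look("w19")
s=snapshot("side");a=s["pixels"][120:300,200:360,::-1]
cv2.imwrite("pics/s19.png",cv2.resize(a,None,fx=3.3,fy=3.3,interpolation=cv2.INTER_CUBIC))
E
```

```text
14.55 [ 0.50932477 -0.05087633  0.38975419] [-33.26220964 -40.16655124] r 52.15099642980675 q -0.8791502732764597 F [0.6 0.9 0.3] M [0.02 0.16 0.02] 0.04293098153194469
```

View pics/w19.png

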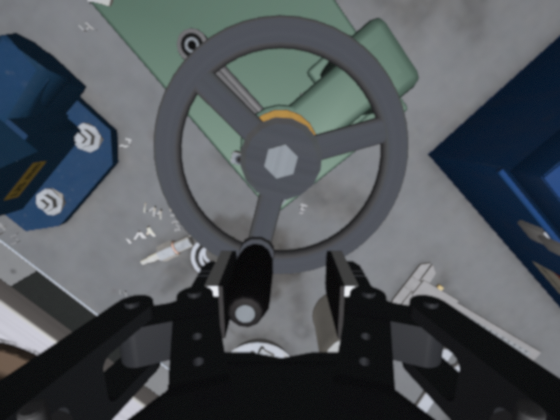

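View pics/s19.png

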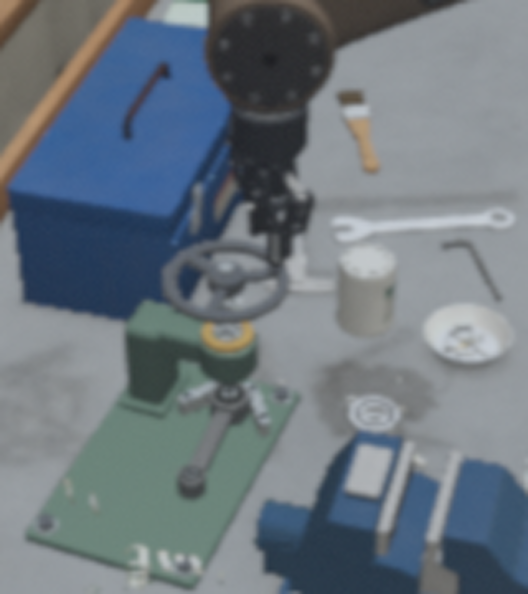

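>>> {"api": "send_rows", "payload": {
  "rows": [
    {"rotation": [0, 0, 8], "travel": [0.05, -0.72, 0], "gripper": 0.1},
    {"rotation": [0, 0, 16], "travel": [0.2, -1.44, 0], "gripper": 0.1},
    {"rotation": [0, 0, 16], "travel": [0.2, -1.44, 0], "gripper": 0},
    {"rotation": [0, 0, 16], "travel": [0.2, -1.44, 0], "gripper": -0.2}
  ]
}}

```text
time: 15.0
eef_pos: [0.5006, -0.0393, 0.3899]
eef_rot: [180.0, -0.0, 29.5]
contact_force: [-0.0, -0.1, 0.9]
grip_width: 0.0341
```

```bash
python3 - <<'E'
from h import *
w=look("w20")
cv2.imwrite("pics/w20c.png",cv2.resize(w["pixels"][130:345,200:360,::-1],None,fx=2.8,fy=2.8,interpolation=cv2.INTER_CUBIC))
E
```

```text
15.05 [ 0.50064479 -0.03941162  0.38982568] [-42.91953961 -29.51209151] r 52.086950629484406 q -0.602364993699968 F [ 0.3 -0.4  0.6] M [-0.02 -0.03 -0.03] 0.034164972252751474
```

View pics/w20c.png

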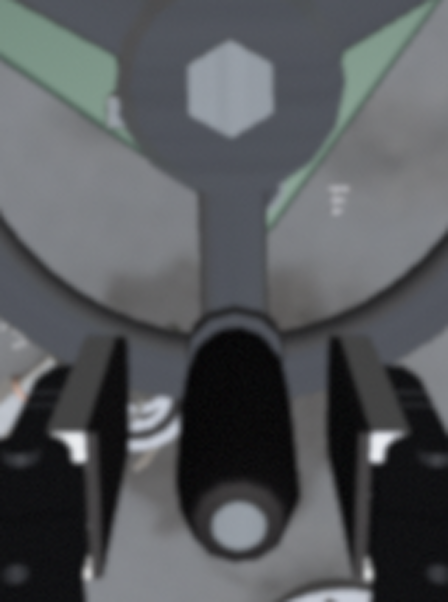

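>>> {"api": "send_rows", "payload": {
  "rows": [
    {"rotation": [0, 0, 0], "travel": [0, 0, 0], "gripper": -0.5},
    {"rotation": [0, 0, 0], "travel": [0, 0, 0], "gripper": -0.6},
    {"rotation": [0, 0, 0], "travel": [0, 0, 0], "gripper": -0.7},
    {"rotation": [0, 0, -1.15], "travel": [0, 0.1, 0], "gripper": -0.7},
    {"rotation": [0, 0, -2.3], "travel": [0, 0.21, 0], "gripper": -0.7},
    {"rotation": [0, 0, -3.4], "travel": [0.01, 0.31, 0], "gripper": -0.7},
    {"rotation": [0, 0, -4.6], "travel": [0.02, 0.42, 0], "gripper": -0.7},
    {"rotation": [0, 0, -5.7], "travel": [0.03, 0.52, 0], "gripper": -0.7},
    {"rotation": [0, 0, -6.9], "travel": [0.04, 0.62, 0], "gripper": -0.7},
    {"rotation": [0, 0, -6.9], "travel": [0.04, 0.62, 0], "gripper": -0.7}
  ],
  "force": 6
}}

```text
time: 16.05
eef_pos: [0.5039, -0.0446, 0.3897]
eef_rot: [-180.0, 0.0, 36.2]
contact_force: [0.0, 1.5, 2.0]
grip_width: 0.0179
```

```bash
python3 - <<'E'
from h import *
w=look("w21")
cv2.imwrite("pics/w21c.png",cv2.resize(w["pixels"][130:345,200:360,::-1],None,fx=2.8,fy=2.8,interpolation=cv2.INTER_CUBIC))
E
```

```text
16.1 [ 0.50384951 -0.04456523  0.38968876] [-39.27276486 -34.362961  ] r 52.183935733320794 q -0.7188197853789556 F [-1.   1.3  3.5] M [ 0.9   0.53 -0.03] 0.01778485488337541
```

View pics/w21c.png

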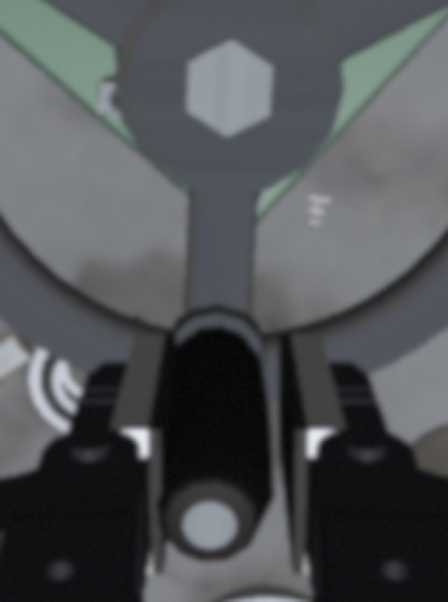

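>>> {"api": "send_rows", "payload": {
  "rows": [
    {"rotation": [0, 0, -2.3], "travel": [0, 0.21, 0], "gripper": -0.7},
    {"rotation": [0, 0, -4.6], "travel": [0.02, 0.42, 0], "gripper": -0.7},
    {"rotation": [0, 0, -6.9], "travel": [0.04, 0.62, 0], "gripper": -0.7},
    {"rotation": [0, 0, -9.2], "travel": [0.07, 0.83, 0], "gripper": -0.7},
    {"rotation": [0, 0, -11.5], "travel": [0.1, 1.03, 0], "gripper": -0.7}
  ]
}}

```text
time: 16.6
eef_pos: [0.5103, -0.0523, 0.3894]
eef_rot: [-179.9, 0.1, 47.7]
contact_force: [-2.8, 2.5, 2.4]
grip_width: 0.0181
```

```bash
python3 - <<'E'
from h import *
w=look("w22")
cv2.imwrite("pics/w22c.png",cv2.resize(w["pixels"][130:345,200:360,::-1],None,fx=2.8,fy=2.8,interpolation=cv2.INTER_CUBIC))
E
```

```text
16.65 [ 0.51049457 -0.05245693  0.38946322] [-31.95755861 -41.63781732] r 52.48803085428191 q -0.9161809030915516 F [-2.6  1.4  2.8] M [ 1.07  1.33 -0.  ] 0.01821362791242634
```

View pics/w22c.png

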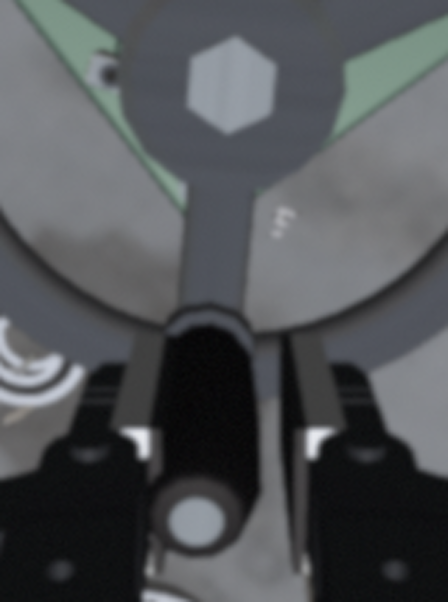

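>>> {"api": "send_rows", "payload": {
  "rows": [
    {"rotation": [0, 0, 0], "travel": [0, 0, 0], "gripper": -0.7},
    {"rotation": [0, 0, 0], "travel": [0, 0, 0], "gripper": -0.7},
    {"rotation": [0, 0, 0], "travel": [0, 0, 0], "gripper": -0.7},
    {"rotation": [0, 0, 0], "travel": [0, 0, 0], "gripper": -0.7},
    {"rotation": [0, 0, 0], "travel": [0, 0, 0], "gripper": -0.7}
  ]
}}

```text
time: 17.15
eef_pos: [0.5106, -0.0523, 0.3896]
eef_rot: [-180.0, 0.0, 47.6]
contact_force: [-3.5, 2.1, 3.1]
grip_width: 0.0178
```

```bash
python3 - <<'E'
from h import *
w=look("w23")
a=cv2.imread("pics/w22.png")[130:345,200:360];b=w["pixels"][130:345,200:360,::-1]
cv2.imwrite("pics/w23c.png",cv2.resize(np.hstack([a,b]),None,fx=2.4,fy=2.4,interpolation=cv2.INTER_CUBIC))
E
```

```text
17.2 [ 0.5105961  -0.05230634  0.38962129] [-31.8697133  -41.47885844] r 52.30845364850478 q -0.9156628860317301 F [-3.5  0.4  1.9] M [ 0.76  1.68 -0.01] 0.018051509054077104
```

View pics/w23c.png

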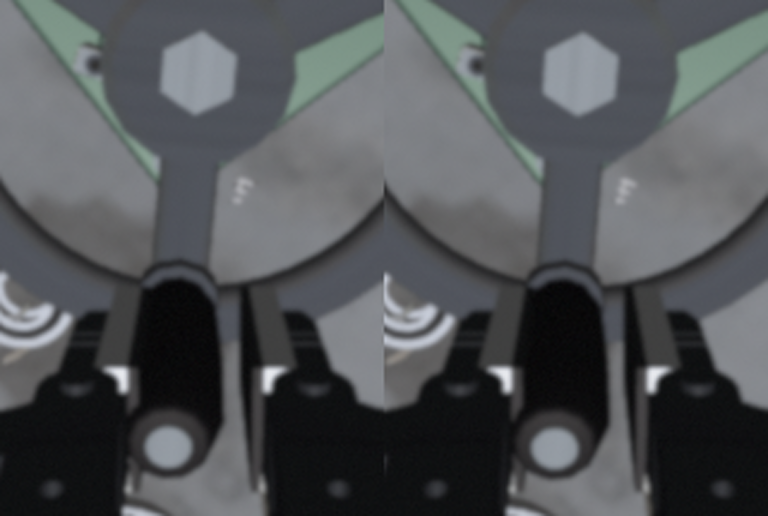

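>>> {"api": "send_rows", "payload": {
  "rows": [
    {"rotation": [0, 0, -2.9], "travel": [0.01, 0.26, 0], "gripper": -0.7},
    {"rotation": [0, 0, -5.7], "travel": [0.03, 0.52, 0], "gripper": -0.7},
    {"rotation": [0, 0, -8.6], "travel": [0.06, 0.78, 0], "gripper": -0.7},
    {"rotation": [0, 0, -11.5], "travel": [0.1, 1.03, 0], "gripper": -0.7},
    {"rotation": [0, 0, -14.3], "travel": [0.16, 1.29, 0], "gripper": -0.7},
    {"rotation": [0, 0, -17.2], "travel": [0.23, 1.54, 0], "gripper": -0.7}
  ]
}}

```text
time: 17.8
eef_pos: [0.5235, -0.0608, 0.3889]
eef_rot: [-179.9, -0.0, 64.9]
contact_force: [1.6, 3.8, -10.7]
grip_width: 0.0178
```

```bash
python3 - <<'E'
from h import *
w=look("w24"); print(telemetry.get_state()["joints"].round(1))
a=cv2.imread("pics/w23.png")[130:345,200:360];b=w["pixels"][130:345,200:360,::-1]
cv2.imwrite("pics/w24c.png",cv2.resize(np.hstack([a,b]),None,fx=2.4,fy=2.4,interpolation=cv2.INTER_CUBIC))
E
```

```text
17.85 [ 0.52410217 -0.06071114  0.38848922] [-17.67498282 -48.65968423] r 51.770357226548306 q -1.2223783617019044 F [ 3.4  2.2 -9.7] M [ 0.73 -1.13  0.02] 0.01780211258724625
[ 1.470e+01  7.300e+00 -1.920e+01 -1.000e-01 -6.350e+01  1.404e+02]
```

View pics/w24c.png

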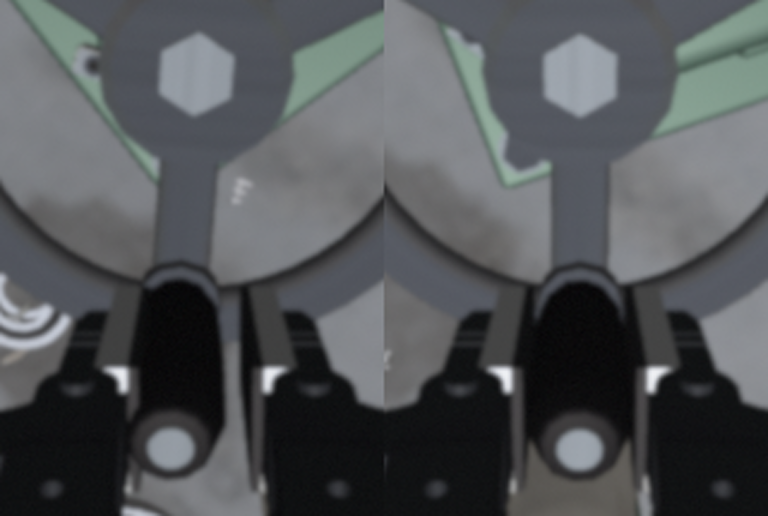

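>>> {"api": "send_rows", "payload": {
  "rows": [
    {"rotation": [0, 0, 0], "travel": [0, 0, 0.15], "gripper": -0.7},
    {"rotation": [0, 0, 0], "travel": [0, 0, 0.3], "gripper": -0.7},
    {"rotation": [0, 0, 0], "travel": [0, 0, 0.45], "gripper": -0.7},
    {"rotation": [0, 0, 0], "travel": [0, 0, 0.6], "gripper": -0.7},
    {"rotation": [0, 0, 0], "travel": [0, 0, 0.6], "gripper": -0.7}
  ]
}}

```text
time: 18.35
eef_pos: [0.524, -0.061, 0.3847]
eef_rot: [179.9, -0.0, 64.8]
contact_force: [-0.2, 2.3, 0.3]
grip_width: 0.0182
```

```bash
python3 - <<'E'
from h import *
w=look("w25")
a=cv2.imread("pics/w24.png")[130:345,200:360];b=w["pixels"][130:345,200:360,::-1]
cv2.imwrite("pics/w25c.png",cv2.resize(np.hstack([a,b]),None,fx=2.4,fy=2.4,interpolation=cv2.INTER_CUBIC))
E
```

```text
18.4 [ 0.52397532 -0.06104608  0.38471044] [-17.77179356 -49.00450723] r 52.12752032093403 q -1.222891194119617 F [-0.4  3.   1.2] M [ 0.76 -0.04 -0.  ] 0.017808870735246018
```

View pics/w25c.png

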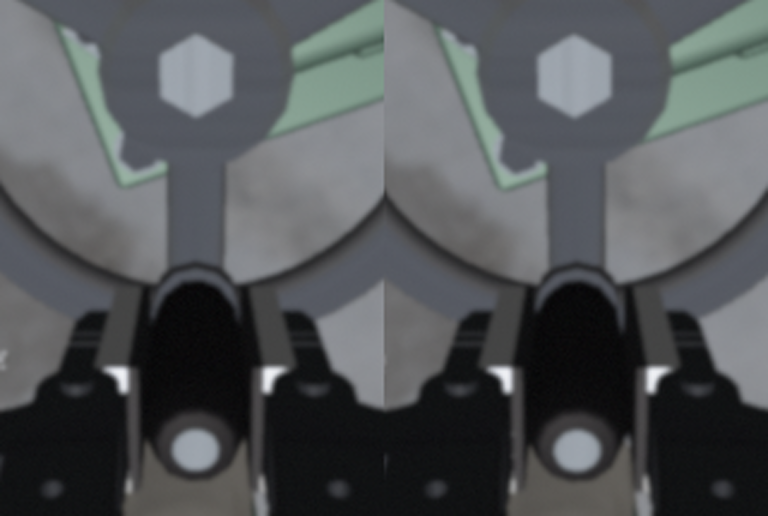

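>>> {"api": "send_rows", "payload": {
  "rows": [
    {"rotation": [0, 0, 0], "travel": [0, 0, 0], "gripper": -0.45},
    {"rotation": [0, 0, 0], "travel": [0, 0, 0], "gripper": -0.3},
    {"rotation": [0, 0, 0], "travel": [0, 0, 0], "gripper": -0.3}
  ]
}}

```text
time: 18.7
eef_pos: [0.5236, -0.0612, 0.384]
eef_rot: [180.0, 0.0, 64.8]
contact_force: [0.2, 0.1, 0.8]
grip_width: 0.0298
```

```bash
python3 - <<'E'
from h import *
w=look("w26")
a=cv2.imread("pics/w25.png")[130:345,200:360];b=w["pixels"][130:345,200:360,::-1]
cv2.imwrite("pics/w26c.png",cv2.resize(np.hstack([a,b]),None,fx=2.4,fy=2.4,interpolation=cv2.INTER_CUBIC))
s=snapshot("side");b=s["pixels"];cv2.imwrite("pics/s26.png",b[:,:,::-1])
a=cv2.imread("pics/side0.png")[185:270,225:310];c=cv2.imread("pics/s26.png")[185:270,225:310]
cv2.imwrite("pics/s26c.png",cv2.resize(np.hstack([a,c]),None,fx=4.6,fy=4.6,interpolation=cv2.INTER_CUBIC))
E
```

```text
18.75 [ 0.52363888 -0.06115626  0.38385305] [-18.09720979 -49.14393421] r 52.370175404695324 q -1.2179573451749506 F [-0.5  0.1  0.5] M [-0.05  0.02 -0.  ] 0.030188419247909888
```

View pics/w26c.png

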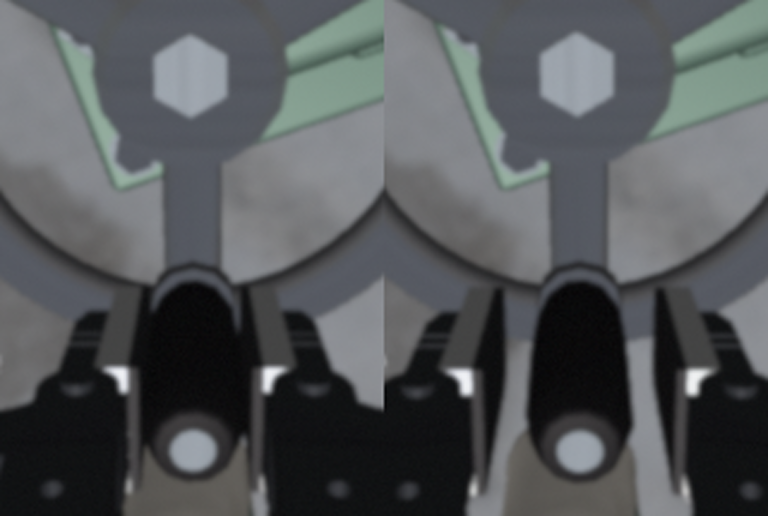

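View pics/s26c.png

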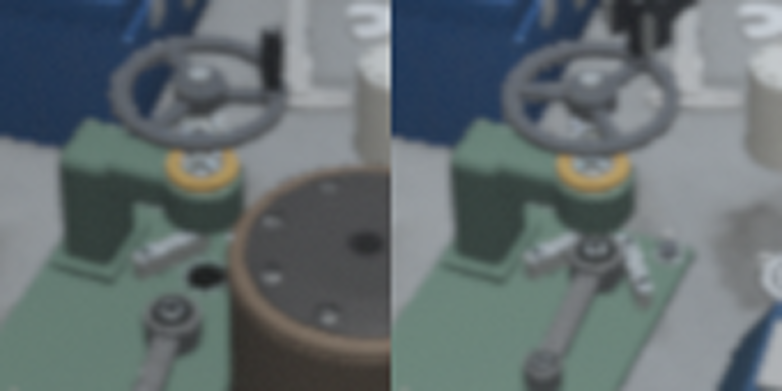

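```bash
python3 - <<'E'
import cv2,numpy as np
from h import *
s=snapshot("side");cv2.imwrite("pics/s27.png",s["pixels"][:,:,::-1])
print(proj(s,[*O,.2]),proj(s,[*O,.206]))
f=lambda n:cv2.imread(f"pics/{n}.png").astype(float)
A=f("side0");
import glob
for n in ("s1","s26","s27"):
    B=f(n)
    for nm,(r0,r1,c0,c1) in dict(rimbot=(207,222,258,272),hub=(193,205,258,278),rimleft=(197,213,246,256)).items():
        a=A[r0:r1,c0:c1]
        best=min(((np.abs(B2-a).mean(),dy,dx) for dy in np.arange(-2,4,.1) for dx in (-.6,-.3,0,.3,.6) for B2 in [cv2.warpAffine(B,np.float32([[1,0,-dx],[0,1,-dy]]),(560,420))[r0:r1,c0:c1]]))
        print(n,nm,best)
    a=A[228:236,256:280]
E
```

```text
[267.91626819 203.54392953] [267.87769643 202.12035711]
s1 rimbot (np.float64(28.7062003968254), np.float64(-2.0), 0.6)
s1 hub (np.float64(20.637685818142362), np.float64(3.9000000000000057), -0.6)
s1 rimleft (np.float64(22.899934895833333), np.float64(-2.0), 0.6)
s26 rimbot (np.float64(15.062069072420634), np.float64(0.8000000000000025), -0.6)
s26 hub (np.float64(12.623981391059028), np.float64(0.9000000000000026), -0.6)
s26 rimleft (np.float64(8.49375), np.float64(0.5000000000000022), 0)
s27 rimbot (np.float64(15.140702504960318), np.float64(0.8000000000000025), -0.6)
s27 hub (np.float64(12.566185167100695), np.float64(0.9000000000000026), -0.6)
s27 rimleft (np.float64(8.484375), np.float64(0.5000000000000022), 0)
```

>>> {"api": "send_rows", "payload": {
  "rows": [
    {"rotation": [0, 0, 0], "travel": [0, 0, 0], "gripper": -0.6},
    {"rotation": [0, 0, 0], "travel": [0, 0, 0], "gripper": -0.7},
    {"rotation": [0, 0, 0], "travel": [0, 0, 0], "gripper": -0.7},
    {"rotation": [0, 0, 0], "travel": [0, 0, 0], "gripper": -0.7},
    {"rotation": [0, 0, 3.4], "travel": [0.01, -0.31, 0.01], "gripper": -0.7},
    {"rotation": [0, 0, 6.9], "travel": [0.04, -0.62, 0.01], "gripper": -0.7},
    {"rotation": [0, 0, 10.3], "travel": [0.08, -0.93, 0.02], "gripper": -0.7},
    {"rotation": [0, 0, 13.8], "travel": [0.15, -1.24, 0.02], "gripper": -0.7},
    {"rotation": [0, 0, 17.2], "travel": [0.23, -1.54, 0.03], "gripper": -0.7},
    {"rotation": [0, 0, 17.2], "travel": [0.23, -1.54, 0.03], "gripper": -0.7}
  ],
  "force": 6
}}

```text
time: 19.85
eef_pos: [0.5106, -0.0524, 0.3836]
eef_rot: [180.0, -0.0, 47.6]
contact_force: [0.2, -1.7, 1.0]
grip_width: 0.0177
```

```bash
cat >> h.py <<'E'
def crop(w,name): cv2.imwrite(f"pics/{name}c.png",cv2.resize(w["pixels"][110:345,190:370,::-1],None,fx=2,fy=2,interpolation=cv2.INTER_CUBIC))
E
python3 - <<'E'
from h import *
w=look("w28");crop(w,"w28")
E
```

```text
19.9 [ 0.5107195  -0.05239774  0.38359714] [-31.7387318  -41.55902198] r 52.292441178156835 q -0.918583098180996 F [-1.3 -1.2  1.4] M [-0.68 -0.07  0.03] 0.01803464097225255
```

View pics/w28c.png

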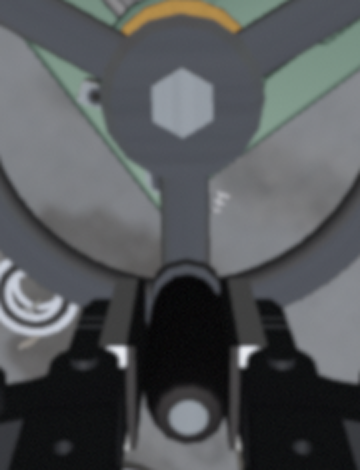

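>>> {"api": "send_rows", "payload": {
  "rows": [
    {"rotation": [0, 0, 3.4], "travel": [0.01, -0.31, 0.01], "gripper": -0.7},
    {"rotation": [0, 0, 6.9], "travel": [0.04, -0.62, 0.01], "gripper": -0.7},
    {"rotation": [0, 0, 10.3], "travel": [0.08, -0.93, 0.02], "gripper": -0.7},
    {"rotation": [0, 0, 13.8], "travel": [0.15, -1.24, 0.02], "gripper": -0.7},
    {"rotation": [0, 0, 17.2], "travel": [0.23, -1.54, 0.03], "gripper": -0.7},
    {"rotation": [0, 0, 20.6], "travel": [0.33, -1.83, 0.03], "gripper": -0.7},
    {"rotation": [0, 0, 24.1], "travel": [0.45, -2.12, 0.04], "gripper": -0.7},
    {"rotation": [0, 0, 27.5], "travel": [0.59, -2.4, 0.05], "gripper": -0.7},
    {"rotation": [0, 0, 30.9], "travel": [0.74, -2.67, 0.05], "gripper": -0.7},
    {"rotation": [0, 0, 34.4], "travel": [0.91, -2.94, 0.06], "gripper": -0.7}
  ]
}}

```text
time: 20.9
eef_pos: [0.495, -0.0261, 0.3829]
eef_rot: [180.0, 0.1, 13.2]
contact_force: [-0.4, -2.9, 1.9]
grip_width: 0.0177
```

```bash
python3 - <<'E'
from h import *
w=look("w29");crop(w,"w29")
E
```

```text
20.95 [ 0.49496616 -0.02576815  0.3828574 ] [-49.7793823  -16.42263513] r 52.418411338237505 q -0.318664931321253 F [-0.7 -0.7  2.6] M [-0.78  0.18 -0.02] 0.01804829068402212
```

View pics/w29c.png

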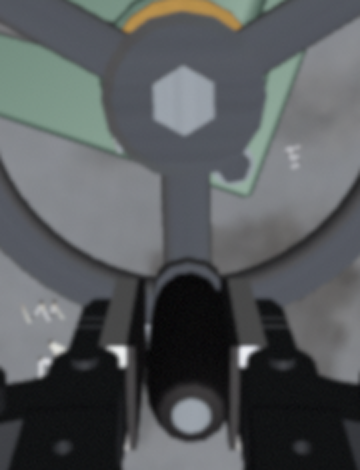

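>>> {"api": "send_rows", "payload": {
  "rows": [
    {"rotation": [0, 0, 3.4], "travel": [0.01, -0.31, 0.01], "gripper": -0.7},
    {"rotation": [0, 0, 6.9], "travel": [0.04, -0.62, 0.01], "gripper": -0.7},
    {"rotation": [0, 0, 10.3], "travel": [0.08, -0.93, 0.02], "gripper": -0.7},
    {"rotation": [0, 0, 13.8], "travel": [0.15, -1.24, 0.02], "gripper": -0.7},
    {"rotation": [0, 0, 17.2], "travel": [0.23, -1.54, 0.03], "gripper": -0.7},
    {"rotation": [0, 0, 20.6], "travel": [0.33, -1.83, 0.03], "gripper": -0.7},
    {"rotation": [0, 0, 24.1], "travel": [0.45, -2.12, 0.04], "gripper": -0.7},
    {"rotation": [0, 0, 27.5], "travel": [0.59, -2.4, 0.05], "gripper": -0.7},
    {"rotation": [0, 0, 30.9], "travel": [0.74, -2.67, 0.05], "gripper": -0.7},
    {"rotation": [0, 0, 34.4], "travel": [0.91, -2.94, 0.06], "gripper": -0.7}
  ]
}}

```text
time: 21.95
eef_pos: [0.497, 0.0047, 0.3821]
eef_rot: [179.9, 0.1, -21.2]
contact_force: [-2.5, -2.2, 2.3]
grip_width: 0.0177
```

>>> {"api": "send_rows", "payload": {
  "rows": [
    {"rotation": [0, 0, 3.4], "travel": [0.01, -0.31, 0.01], "gripper": -0.7},
    {"rotation": [0, 0, 6.9], "travel": [0.04, -0.62, 0.01], "gripper": -0.7},
    {"rotation": [0, 0, 10.3], "travel": [0.08, -0.93, 0.02], "gripper": -0.7},
    {"rotation": [0, 0, 13.8], "travel": [0.15, -1.24, 0.02], "gripper": -0.7},
    {"rotation": [0, 0, 17.2], "travel": [0.23, -1.54, 0.03], "gripper": -0.7},
    {"rotation": [0, 0, 20.6], "travel": [0.33, -1.83, 0.03], "gripper": -0.7},
    {"rotation": [0, 0, 24.1], "travel": [0.45, -2.12, 0.04], "gripper": -0.7},
    {"rotation": [0, 0, 27.5], "travel": [0.59, -2.4, 0.05], "gripper": -0.7},
    {"rotation": [0, 0, 30.9], "travel": [0.74, -2.67, 0.05], "gripper": -0.7},
    {"rotation": [0, 0, 34.4], "travel": [0.91, -2.94, 0.06], "gripper": -0.7}
  ]
}}

```text
time: 22.95
eef_pos: [0.516, 0.0289, 0.3814]
eef_rot: [179.9, 0.0, -55.6]
contact_force: [-3.7, 0.1, 2.2]
grip_width: 0.0175
```

```bash
python3 - <<'E'
from h import *
w=look("w30");crop(w,"w30");print(telemetry.get_state()["joints"].round(1))
E
```

```text
23.0 [0.51649944 0.02914225 0.38142253] [-33.17305681  40.17298558] r 52.09914076456617 q 0.8805470169785931 F [-0.7 -1.   2.8] M [-0.61  0.51 -0.01] 0.018097942304341964
[ 25.    6.7 -20.9  -0.  -62.5   9.2]
```

View pics/w30c.png

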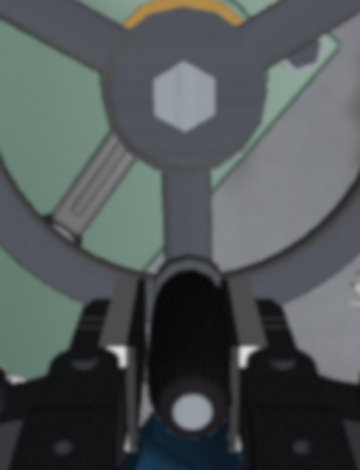

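>>> {"api": "send_rows", "payload": {
  "rows": [
    {"rotation": [0, 0, 3.4], "travel": [0.01, -0.31, 0.01], "gripper": -0.7},
    {"rotation": [0, 0, 6.9], "travel": [0.04, -0.62, 0.01], "gripper": -0.7},
    {"rotation": [0, 0, 10.3], "travel": [0.08, -0.93, 0.02], "gripper": -0.7},
    {"rotation": [0, 0, 13.8], "travel": [0.15, -1.24, 0.02], "gripper": -0.7},
    {"rotation": [0, 0, 17.2], "travel": [0.23, -1.54, 0.03], "gripper": -0.7},
    {"rotation": [0, 0, 20.6], "travel": [0.33, -1.83, 0.03], "gripper": -0.7},
    {"rotation": [0, 0, 24.1], "travel": [0.45, -2.12, 0.04], "gripper": -0.7},
    {"rotation": [0, 0, 27.5], "travel": [0.59, -2.4, 0.05], "gripper": -0.7},
    {"rotation": [0, 0, 30.9], "travel": [0.74, -2.67, 0.05], "gripper": -0.7},
    {"rotation": [0, 0, 34.4], "travel": [0.91, -2.94, 0.06], "gripper": -0.7}
  ]
}}

```text
time: 24.0
eef_pos: [0.5455, 0.0381, 0.3807]
eef_rot: [179.9, -0.0, -89.9]
contact_force: [-2.2, -0.5, 2.5]
grip_width: 0.0177
```

>>> {"api": "send_rows", "payload": {
  "rows": [
    {"rotation": [0, 0, 3.4], "travel": [0.01, -0.31, 0.01], "gripper": -0.7},
    {"rotation": [0, 0, 6.9], "travel": [0.04, -0.62, 0.01], "gripper": -0.7},
    {"rotation": [0, 0, 10.3], "travel": [0.08, -0.93, 0.02], "gripper": -0.7},
    {"rotation": [0, 0, 13.8], "travel": [0.15, -1.24, 0.02], "gripper": -0.7},
    {"rotation": [0, 0, 17.2], "travel": [0.23, -1.54, 0.03], "gripper": -0.7},
    {"rotation": [0, 0, 20.6], "travel": [0.33, -1.83, 0.03], "gripper": -0.7},
    {"rotation": [0, 0, 24.1], "travel": [0.45, -2.12, 0.04], "gripper": -0.7},
    {"rotation": [0, 0, 27.5], "travel": [0.59, -2.4, 0.05], "gripper": -0.7},
    {"rotation": [0, 0, 30.9], "travel": [0.74, -2.67, 0.05], "gripper": -0.7},
    {"rotation": [0, 0, 34.4], "travel": [0.91, -2.94, 0.06], "gripper": -0.7}
  ]
}}

```text
time: 25.0
eef_pos: [0.575, 0.0292, 0.3801]
eef_rot: [179.9, -0.0, -124.3]
contact_force: [-1.7, 1.7, 2.6]
grip_width: 0.0178
```

```bash
python3 - <<'E'
from h import *
w=look("w31");crop(w,"w31");print(telemetry.get_state()["joints"].round(1))
E
```

```text
25.05 [0.57531879 0.02894797 0.38009329] [25.43420558 45.16725681] r 51.83608686618965 q 2.0836502526029506 F [-1.8 -1.2  2.6] M [-0.22  0.82 -0.02] 0.017588511013844288
[ 22.3  12.3 -14.1  -0.  -63.6 -56.8]
```

View pics/w31c.png

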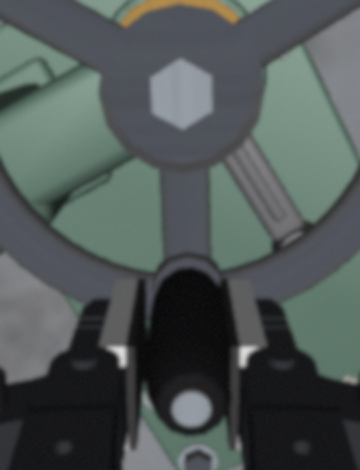

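>>> {"api": "send_rows", "payload": {
  "rows": [
    {"rotation": [0, 0, 3.4], "travel": [0.01, -0.31, 0.01], "gripper": -0.7},
    {"rotation": [0, 0, 6.9], "travel": [0.04, -0.62, 0.01], "gripper": -0.7},
    {"rotation": [0, 0, 10.3], "travel": [0.08, -0.93, 0.02], "gripper": -0.7},
    {"rotation": [0, 0, 13.8], "travel": [0.15, -1.24, 0.02], "gripper": -0.7},
    {"rotation": [0, 0, 17.2], "travel": [0.23, -1.54, 0.03], "gripper": -0.7},
    {"rotation": [0, 0, 20.6], "travel": [0.33, -1.83, 0.03], "gripper": -0.7},
    {"rotation": [0, 0, 24.1], "travel": [0.45, -2.12, 0.04], "gripper": -0.7},
    {"rotation": [0, 0, 27.5], "travel": [0.59, -2.4, 0.05], "gripper": -0.7},
    {"rotation": [0, 0, 30.9], "travel": [0.74, -2.67, 0.05], "gripper": -0.7},
    {"rotation": [0, 0, 34.4], "travel": [0.91, -2.94, 0.06], "gripper": -0.7}
  ]
}}

```text
time: 26.05
eef_pos: [0.5943, 0.0052, 0.3796]
eef_rot: [179.9, 0.0, -158.7]
contact_force: [-0.8, 1.9, 2.2]
grip_width: 0.0176
```

>>> {"api": "send_rows", "payload": {
  "rows": [
    {"rotation": [0, 0, 3.4], "travel": [0.01, -0.31, 0.01], "gripper": -0.7},
    {"rotation": [0, 0, 6.9], "travel": [0.04, -0.62, 0.01], "gripper": -0.7},
    {"rotation": [0, 0, 10.3], "travel": [0.08, -0.93, 0.02], "gripper": -0.7},
    {"rotation": [0, 0, 13.8], "travel": [0.15, -1.24, 0.02], "gripper": -0.7},
    {"rotation": [0, 0, 17.2], "travel": [0.23, -1.54, 0.03], "gripper": -0.7},
    {"rotation": [0, 0, 20.6], "travel": [0.33, -1.83, 0.03], "gripper": -0.7},
    {"rotation": [0, 0, 24.1], "travel": [0.45, -2.12, 0.04], "gripper": -0.7},
    {"rotation": [0, 0, 27.5], "travel": [0.59, -2.4, 0.05], "gripper": -0.7},
    {"rotation": [0, 0, 30.9], "travel": [0.74, -2.67, 0.05], "gripper": -0.7},
    {"rotation": [0, 0, 34.4], "travel": [0.91, -2.94, 0.06], "gripper": -0.7}
  ]
}}

```text
time: 27.05
eef_pos: [0.5967, -0.0253, 0.3791]
eef_rot: [179.9, 0.0, 166.9]
contact_force: [0.5, 2.5, 1.1]
grip_width: 0.0181
```

```bash
python3 - <<'E'
from h import *
w=look("w32");crop(w,"w32");print(telemetry.get_state()["joints"].round(1))
E
```

```text
27.1 [ 0.59651306 -0.02573251  0.37908963] [51.36863823 -7.43080703] r 51.90331286854683 q -2.997932682262064 F [-1.8  2.1  1.6] M [ 0.74  0.36 -0.03] 0.017589322394381966
[ 1.620e+01  1.430e+01 -1.160e+01 -1.000e-01 -6.400e+01 -1.195e+02]
```

View pics/w32c.png

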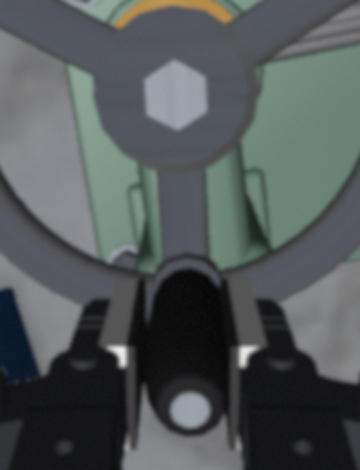

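>>> {"api": "send_rows", "payload": {
  "rows": [
    {"rotation": [0, 0, 3.4], "travel": [0.01, -0.31, 0.01], "gripper": -0.7},
    {"rotation": [0, 0, 6.9], "travel": [0.04, -0.62, 0.01], "gripper": -0.7},
    {"rotation": [0, 0, 10.3], "travel": [0.08, -0.93, 0.02], "gripper": -0.7},
    {"rotation": [0, 0, 13.8], "travel": [0.15, -1.24, 0.02], "gripper": -0.7},
    {"rotation": [0, 0, 17.2], "travel": [0.23, -1.54, 0.03], "gripper": -0.7},
    {"rotation": [0, 0, 20.6], "travel": [0.33, -1.83, 0.03], "gripper": -0.7},
    {"rotation": [0, 0, 24.1], "travel": [0.45, -2.12, 0.04], "gripper": -0.7},
    {"rotation": [0, 0, 27.5], "travel": [0.59, -2.4, 0.05], "gripper": -0.7},
    {"rotation": [0, 0, 30.9], "travel": [0.74, -2.67, 0.05], "gripper": -0.7},
    {"rotation": [0, 0, 34.4], "travel": [0.91, -2.94, 0.06], "gripper": -0.7}
  ]
}}

```text
time: 28.1
eef_pos: [0.5814, -0.052, 0.3788]
eef_rot: [179.9, 0.0, 132.5]
contact_force: [2.9, 1.3, 1.1]
grip_width: 0.0179
```

```bash
python3 - <<'E'
from h import *
w=look("w33");crop(w,"w33");st=telemetry.get_state();print(st["joints"].round(1),st["eef_rot"])
arc(3.88,4.42,9,yaw=st["eef_rot"][2])
E
```

```text
28.15 [ 0.58101778 -0.05226274  0.37876763] [ 38.27368577 -35.2243157 ] r 52.015646098729874 q -2.397659865210568 F [-0.4 -0.1  1.3] M [ 0.55 -0.34  0.04] 0.017603006928525185
[  14.    13.   -13.4   -0.   -63.5 -151.7] [1.79903352e+02 2.37233890e-02 1.32307977e+02]
3.94 [0.01, -0.31]
4.0 [0.03, -0.62]
4.06 [0.08, -0.93]
4.12 [0.14, -1.24]
4.18 [0.22, -1.54]
4.24 [0.32, -1.83]
4.3 [0.44, -2.12]
4.36 [0.57, -2.40]
4.42 [0.72, -2.68]
```

View pics/w33c.png

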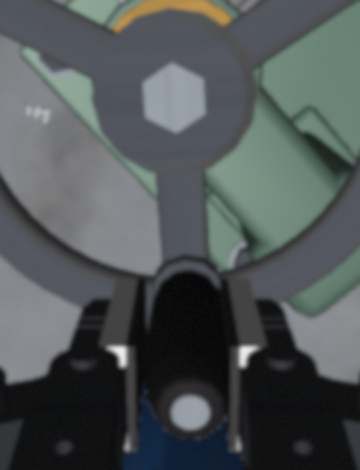

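>>> {"api": "send_rows", "payload": {
  "rows": [
    {"rotation": [0, 0, 1.7], "travel": [0.01, -0.31, 0.01], "gripper": -0.7},
    {"rotation": [0, 0, 3.4], "travel": [0.04, -0.62, 0.01], "gripper": -0.7},
    {"rotation": [0, 0, 5.1], "travel": [0.08, -0.93, 0.02], "gripper": -0.7},
    {"rotation": [0, 0, 6.8], "travel": [0.15, -1.24, 0.02], "gripper": -0.7},
    {"rotation": [0, 0, 8.5], "travel": [0.23, -1.54, 0.03], "gripper": -0.7},
    {"rotation": [0, 0, 10.2], "travel": [0.33, -1.83, 0.03], "gripper": -0.7},
    {"rotation": [0, 0, 11.9], "travel": [0.45, -2.12, 0.04], "gripper": -0.7},
    {"rotation": [0, 0, 13.6], "travel": [0.59, -2.4, 0.05], "gripper": -0.7},
    {"rotation": [0, 0, 15.3], "travel": [0.74, -2.67, 0.05], "gripper": -0.7},
    {"rotation": [0, 0, 17], "travel": [0.91, -2.94, 0.06], "gripper": -0.7}
  ]
}}

```text
time: 29.15
eef_pos: [0.5529, -0.0656, 0.3783]
eef_rot: [180.0, 0.0, 115.3]
contact_force: [3.9, -1.6, 2.4]
grip_width: 0.0176
```

```bash
python3 - <<'E'
from h import *
w=look("w34");crop(w,"w34");st=telemetry.get_state();print(st["joints"].round(1),st["eef_rot"])
arc(4.485,5.085,10,yaw=st["eef_rot"][2])
E
```

```text
29.2 [ 0.55241719 -0.06570982  0.37825955] [ 10.97056931 -51.14153412] r 52.30497015544905 q -1.7821078059846824 F [ 0.9 -1.1  3.8] M [-0.31 -0.79  0.01] 0.01793002644269274
[  13.4   10.5  -16.7    0.   -62.8 -168.2] [1.79998932e+02 1.40735371e-02 1.15164276e+02]
4.545 [0.10, -0.30]
4.605 [0.22, -0.58]
4.665 [0.36, -0.86]
4.725 [0.51, -1.14]
4.785 [0.68, -1.40]
4.845 [0.86, -1.65]
4.905 [1.06, -1.89]
4.965 [1.27, -2.12]
5.025 [1.50, -2.34]
5.085 [1.74, -2.54]
```

View pics/w34c.png

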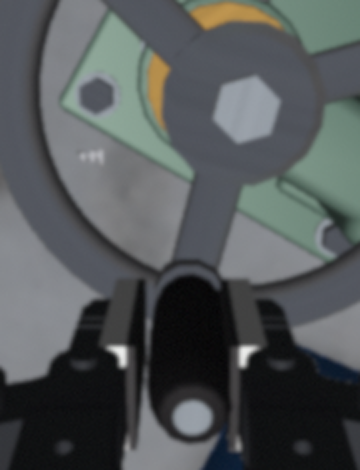

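>>> {"api": "send_rows", "payload": {
  "rows": [
    {"rotation": [0, 0, 0], "travel": [0.1, -0.3, 0.01], "gripper": -0.7},
    {"rotation": [0, 0, 0], "travel": [0.22, -0.58, 0.01], "gripper": -0.7},
    {"rotation": [0, 0, 0], "travel": [0.36, -0.86, 0.02], "gripper": -0.7},
    {"rotation": [0, 0, 0], "travel": [0.51, -1.14, 0.02], "gripper": -0.7},
    {"rotation": [0, 0, 0], "travel": [0.68, -1.4, 0.03], "gripper": -0.7},
    {"rotation": [0, 0, 0], "travel": [0.86, -1.65, 0.03], "gripper": -0.7},
    {"rotation": [0, 0, 0], "travel": [1.06, -1.89, 0.04], "gripper": -0.7},
    {"rotation": [0, 0, 0], "travel": [1.27, -2.12, 0.05], "gripper": -0.7},
    {"rotation": [0, 0, 0], "travel": [1.5, -2.34, 0.05], "gripper": -0.7},
    {"rotation": [0, 0, 0], "travel": [1.74, -2.54, 0.06], "gripper": -0.7},
    {"rotation": [0, 0, 0], "travel": [1.74, -2.54, 0.06], "gripper": -0.7}
  ]
}}

```text
time: 30.3
eef_pos: [0.522, -0.0608, 0.3778]
eef_rot: [-180.0, 0.0, 115.4]
contact_force: [0.9, -3.5, 6.8]
grip_width: 0.0178
```

```bash
python3 - <<'E'
from h import *
w=look("w35");crop(w,"w35");st=telemetry.get_state();print(st["joints"].round(1),st["eef_rot"])
s=snapshot("side");cv2.imwrite("pics/s35.png",s["pixels"][:,:,::-1])
f=lambda n:cv2.imread(f"pics/{n}.png").astype(float)
B=f("s35")
for ref in ("side0","s27"):
  A=f(ref)
  for nm,(r0,r1,c0,c1) in dict(rimbot=(207,222,258,272),hub=(193,205,258,278),rimleft=(197,213,246,256)).items():
    a=A[r0:r1,c0:c1]
    print(ref,nm,min(((np.abs(B2-a).mean(),dy,dx) for dy in np.arange(-2,4,.1) for dx in (-.6,-.3,0,.3,.6) for B2 in [cv2.warpAffine(B,np.float32([[1,0,-dx],[0,1,-dy]]),(560,420))[r0:r1,c0:c1]])))
cv2.imwrite("pics/s35c.png",cv2.resize(np.hstack([A[185:290,225:310],B[185:290,225:310]]).astype(np.uint8),None,fx=4.6,fy=4.6,interpolation=cv2.INTER_CUBIC))
E
```

```text
30.35 [ 0.52203852 -0.06080075  0.37778832] [-19.72268542 -48.93095492] r 52.75625716243733 q -1.1876447011296436 F [ 1.1 -3.2  7.2] M [-1.08 -0.58 -0.01] 0.018142663235854103
[  14.8    7.6  -20.3    0.   -62.1 -169.4] [-1.79959249e+02  1.83379856e-02  1.15423005e+02]
side0 rimbot (np.float64(16.912761966765874), np.float64(2.600000000000004), -0.6)
side0 hub (np.float64(13.587825520833333), np.float64(2.5000000000000036), -0.6)
side0 rimleft (np.float64(10.782421875), np.float64(1.6000000000000032), 0)
s27 rimbot (np.float64(5.854811507936508), np.float64(1.400000000000003), 0)
s27 hub (np.float64(5.352945963541667), np.float64(1.400000000000003), -0.3)
s27 rimleft (np.float64(3.3999348958333333), np.float64(0.9000000000000026), 0)
```

View pics/w35c.png

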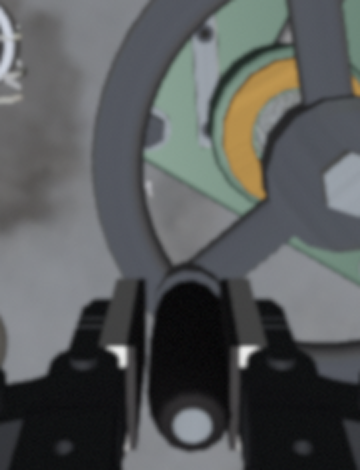

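View pics/s35c.png

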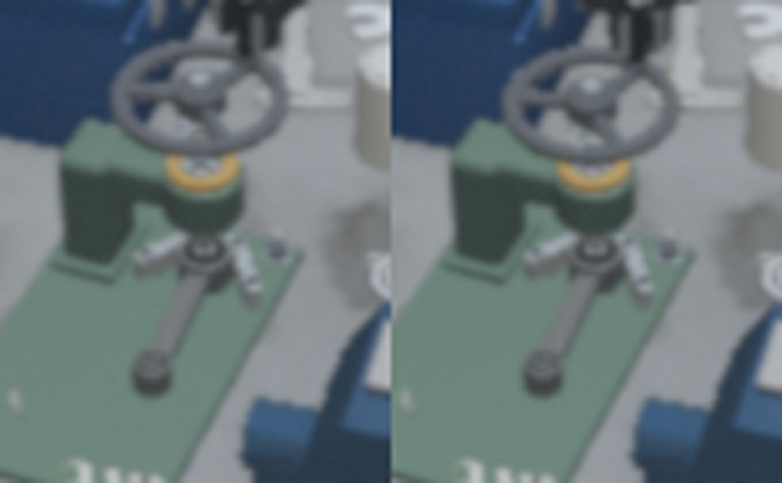

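>>> {"api": "send_rows", "payload": {
  "rows": [
    {"rotation": [0, 0, 0], "travel": [0, 0, 0], "gripper": -0.7},
    {"rotation": [0, 0, 0], "travel": [0, 0, 0], "gripper": -0.7},
    {"rotation": [0, 0, 0], "travel": [0, 0, 0], "gripper": -0.7},
    {"rotation": [0, 0, 0], "travel": [0, 0, 0], "gripper": -0.7},
    {"rotation": [0, 0, 0], "travel": [0, 0, 0], "gripper": -0.7},
    {"rotation": [0, 0, 0], "travel": [0, 0, 0], "gripper": -0.7}
  ],
  "force": 20
}}

```text
time: 31.0
eef_pos: [0.5221, -0.0608, 0.3778]
eef_rot: [-180.0, 0.0, 115.4]
contact_force: [-0.1, -3.0, 8.3]
grip_width: 0.0181
```

```bash
python3 - <<'E'
from h import *
w=look("w36");crop(w,"w36")
s=snapshot("top");cv2.imwrite("pics/t36.png",s["pixels"][:,:,::-1])
E
```

```text
31.05 [ 0.52211906 -0.06083214  0.37779455] [-19.63968935 -48.95511863] r 52.747711208506765 q -1.1892753243226075 F [-0.3 -2.9  8.1] M [-1.07 -0.42 -0.03] 0.017543793417379442
```

View pics/w36c.png

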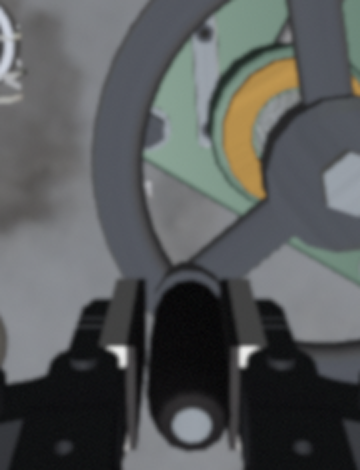

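View pics/t36.png

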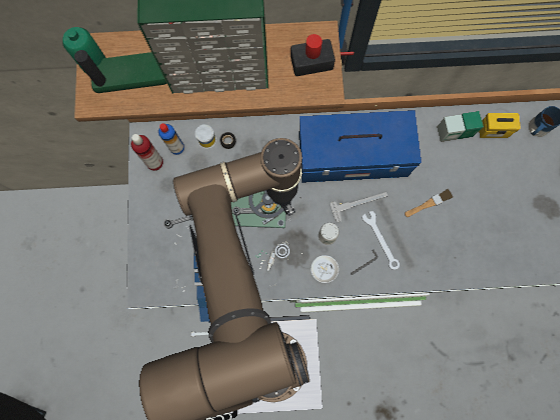

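```bash
python3 - <<'E'
from workcell import job
print(job.close_job())
E
```

```text
the job is handed in; nothing more can be done
None
```

The job is done and handed in: the link is home in the V-stop and the screw is started about one full turn. The gripper is holding the crank handle. It took about 31 s of the 72 s allowed.

**Link:** I pushed it from behind the small eye with the shut fingers until it stopped at about 28 N. The wrist view then showed the big eye against both bars. Its centre was within about 3 mm of the screw axis, which is close to the camera's accuracy. Side views after the screw was started show it still in place.

**Finding the thread:** I turned the screw backward about 1 rad from its start, until its weight suddenly hung in the gripper (about -10 N). I lowered the hand with it until the load went away, then let go. The side view put the wheel about 3.5 mm below its starting height.

**Starting the screw:** I turned it forward about 6.25 rad with a light 6 N pinch. The side view then showed the wheel about 6 mm lower than after the drop, as expected for one turn.

**Finish:** The grip was set to 20 N at the end. The bearing, oil filter and spanner were not touched.

**What went less well:**
- **Backward turn:** the wheel resisted more than the stated 0.05 N m. The handle sat off-centre between the pads and sprang back a little when released, so I let go and gripped again twice before the drop.
- **Force and moment readings:** they did not fully agree while I was turning backward.
- **At hand-in:** the hand was pressing down on the handle with about 8 N.

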